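# Pack the sushi catering case

### The job

Pack the catering case for delivery: press every sauce jar on the counter upright and fully home into the foam pocket marked with the colour of its lid, and slide the thin white serving tile lengthwise so that about 4 cm of it sticks out past the robot-side end of its wooden stand while still lying flat there, then grip it by that end and press it flat and fully home in its foam recess. Leave the bell, the bowl, the squeeze bottle and the cartons where they are.

Things in the scene. Friction and masses are not known exactly. Their poses are not given: they have to be found in the camera images.
- case: open black carry case, 190 (x) x 280 (y) x 50 mm high, fixed to the counter, filled with grey foam whose top is 48 mm above the counter. Origin: centre of underside; z up, x away from the robot, y left at yaw 0. Four jar pockets in its right part (-y), one shallow tile recess in its left part (+y). Pocket pitch 84 (x), 80 mm (y); lips slope in.
- pocket_red (a point): centre of the floor of the pocket for the red jar (far right of the four; a red mark lies beside it at the case's rim). Axes as the case's. 28 mm deep. Along x two springy foam cheeks, 50 mm apart at rest, squeeze the 54 mm jar; along y it is 41 mm wide. It takes a push of about 10 N to seat a jar, not its weight alone. Home, the jar is on this floor and stands 34 mm above the foam.
- pocket_yellow (a point): centre of the floor of the pocket for the yellow jar (far left of the four; a yellow mark lies beside it at the case's rim). Axes as the case's. 28 mm deep. Along x two springy foam cheeks, 50 mm apart at rest, squeeze the 54 mm jar; along y it is 41 mm wide. It takes a push of about 10 N to seat a jar, not its weight alone. Home, the jar is on this floor and stands 34 mm above the foam.
- pocket_green (a point): centre of the floor of the pocket for the green jar (near right of the four; a green mark lies beside it at the case's rim). Axes as the case's. 28 mm deep. Along x two springy foam cheeks, 50 mm apart at rest, squeeze the 54 mm jar; along y it is 41 mm wide. It takes a push of about 10 N to seat a jar, not its weight alone. Home, the jar is on this floor and stands 34 mm above the foam.
- pocket_black (a point): centre of the floor of the pocket for the black jar (near left of the four; a black mark lies beside it at the case's rim). Axes as the case's. 28 mm deep. Along x two springy foam cheeks, 50 mm apart at rest, squeeze the 54 mm jar; along y it is 41 mm wide. It takes a push of about 10 N to seat a jar, not its weight alone. Home, the jar is on this floor and stands 34 mm above the foam.
- tile_bed (a point): centre of the floor of the tile recess, 12 mm below the foam's top; axes as the case's, tile's long side along x. Two springy foam cheeks (127 mm apart at rest) squeeze the tile's ends: about 8 N of push seats it. Along y it has 2 mm of play each side between corner blocks; between these (|x| < 57 mm) both long sides have finger notches 25 mm wide, 16 mm deep below this floor.
- jar_red: closed sauce jar, white box-shaped body with a flat red lid, 54 (x) x 38 (y) x 62 mm high, about 140 g, loose, standing upright. Origin: centre of its underside; z up. May be absent.
- jar_yellow: closed sauce jar, white box-shaped body with a flat yellow lid, 54 (x) x 38 (y) x 62 mm high, about 140 g, loose, standing upright. Origin: centre of its underside; z up. May be absent.
- jar_green: closed sauce jar, white box-shaped body with a flat green lid, 54 (x) x 38 (y) x 62 mm high, about 140 g, loose, standing upright. Origin: centre of its underside; z up. May be absent.
- jar_black: closed sauce jar, white box-shaped body with a flat black lid, 54 (x) x 38 (y) x 62 mm high, about 140 g, loose, standing upright. Origin: centre of its underside; z up. May be absent.
- tile: thin white ceramic serving tile, 130 (x) x 60 (y) x 5 mm, 100 g, loose. Origin: centre of its underside. It starts flat on the stand between the stand's rails.
- stand: fixed wooden block, 160 (x) x 90 (y) mm, its deck 50 mm above the counter, with a rail along each long side (6 mm high, 64 mm between them), so the tile's long sides cannot be gripped on the deck. Both ends are open. Origin: centre of its underside; x points away from the robot at yaw 0, the tile is slid out over the end at -x.
- stand_edge (a point): middle of the upper edge of the stand's open end at -x (towards the robot), at deck height; axes as the stand's.
- bell: steel counter bell, 84 mm across, 54 mm high, bystander. Origin: centre of its underside.
- bowl: yellow bowl, 124 mm across, 55 mm high, bystander. Origin: centre of its underside.
- squeeze: red squeeze bottle, 58 mm across, 175 mm high, bystander. Origin: centre of its underside.
- cartons: stack of three black takeaway cartons, 150 x 210 x 141 mm, bystander. Origin: centre of its underside.
There are look-alikes about, which are no part of the job. What is shaped like the jar_green but blue or orange is not meant. Leave any blue look-alike of the jar_yellow alone.

How it is judged (in metres and radians):
On the way:
1. the tile sticks out at least 25 mm past the stand's robot-side end while it still lies flat on the stand's deck (x of tile in the frame of stand_edge between -0.005 and 0.04 m and z of tile in the frame of stand_edge between -0.003 and 0.003 m and angle between tile's own z axis and vertical below 0.05 rad), for 0.2 s.
At the end, for the whole second after the job is handed in: Every jar present: underside within 2.5 mm of the floor of its colour's pocket, centre within 4 mm, tilt < 0.06 rad, turned within 0.1 rad (either way round). Tile: underside within 2 mm of its recess floor, centre within 4 mm, tilt < 0.04 rad, aligned within 0.06 rad. All at rest (horizontal distance between jar_red and pocket_red below 0.004 m and z of jar_red in the frame of pocket_red between -0.004 and 0.0025 m and angle between each of jar_red, jar_yellow, jar_green, jar_black's own z axis and vertical below 0.06 rad and angle between the x axis of jar_red and the x axis of pocket_red, either way round below 0.1 rad and linear speed of each of jar_red, jar_yellow, jar_green, jar_black, tile below 0.02 m/s and horizontal distance between jar_yellow and pocket_yellow below 0.004 m and z of jar_yellow in the frame of pocket_yellow between -0.004 and 0.0025 m and angle between the x axis of jar_yellow and the x axis of pocket_yellow, either way round below 0.1 rad and horizontal distance between jar_green and pocket_green below 0.004 m and z of jar_green in the frame of pocket_green between -0.004 and 0.0025 m and angle between the x axis of jar_green and the x axis of pocket_green, either way round below 0.1 rad and horizontal distance between jar_black and pocket_black below 0.004 m and z of jar_black in the frame of pocket_black between -0.004 and 0.0025 m and angle between the x axis of jar_black and the x axis of pocket_black, either way round below 0.1 rad and horizontal distance between tile and tile_bed below 0.004 m and z of tile in the frame of tile_bed between -0.004 and 0.002 m and angle between tile's own z axis and vertical below 0.04 rad and angle between the x axis of tile and the x axis of tile_bed, either way round below 0.06 rad); the robot touches nothing.
It fails at once if the bell is moved by more than 20 mm (distance of bell from where it was at the start of the episode above 0.02 m).
It fails at once if the bowl is moved by more than 20 mm (distance of bowl from where it was at the start of the episode above 0.02 m).
It fails at once if the squeeze bottle is moved by more than 20 mm (distance of squeeze from where it was at the start of the episode above 0.02 m).
It fails at once if the stack of cartons is moved by more than 20 mm (distance of cartons from where it was at the start of the episode above 0.02 m).
Of jar_red, jar_yellow, jar_green, jar_black only 3 to 4 are there at a start; the rules pass over those that are not, and their reading is None.
At some moment in a run one of jar_red, jar_yellow, jar_green, jar_black may be knocked a few centimetres aside while the robot is not near it.
It also fails if it takes over 210 s, if anything falls off the work surface, if the arm or the gripper's body presses on something with over 40 N, if the wrist force passes 120 N, or if a joint passes its speed limit or range.

### The arm

A 6-joint arm with a two-finger parallel gripper is mounted at the origin on the work surface. World frame = base frame: x ahead of the robot, y to its left, z up, the work surface at z = 0. Lengths are in m, angles in degrees, forces in N, time in s.
With the tool pointing down it reaches from about 0.4 to 0.825 m from the base axis. Payload 7 kg.
Tool frame: the origin (TCP) lies at the very end of the fingers, on their centre line; the grasp point (between the pads) lies 19 mm behind it; x points along the fingers, y is the direction in which the jaws open and shut, and the axes are right-handed (so a half turn about x gives the same grasp; the last joint's range is limited). The gripper opens to 88 mm and grips with 3 to 60 N. Pads are 19 mm wide; open, the fingers measure 130 mm over their backs; the gripper's body (78 mm by 193 mm) begins 47 mm behind the grasp point.
Start: joints at [-47.206, 20.546, 0.682, 0, -70.136, -16.507], TCP at [0.299, -0.605, 0.227] pointing down, gripper open.
Joint ranges: [-176.03, 176.03], [-82.01, 121.73], [-58.28, 71.71], [-173.87, 95.51], [-174.79, -0.11], [-173.66, 173.66]. Speed limits (degrees/s): [136.94, 136.94, 172.46, 180, 180, 180].

### API

Orientations are given as [roll, pitch, yaw] about the fixed x, y, z axes, in that order (R = Rz(yaw) Ry(pitch) Rx(roll)).
In Python, from plant import monitor, eyes, ticket gives the robot as it stands. The module is installed in compiled form; this text tells all that it offers.
- The arm moves only by the shell command python3 -m crank 'ROWS'. ROWS is JSON, a list of rows, each an object with "linear": the shift along the world's x, y, z in units of 60 mm (1.0 is 60 mm), a list of three; "rot": the turn, a rotation vector about the world's x, y, z in units of 5 degrees (1.0 is 5 degrees), a list of three; "hand": the opening, from 0 (shut) to 1 (fully open). In form: [{"linear": [tx, ty, tz], "rot": [ax, ay, az], "hand": hand}, ...]. A call has 1 to 20 rows; each row shifts and turns the pose as measured when the row begins; what a row does not reach is not made up. A row lasts 1/8 s, in which the tool goes at most 62.5 mm and 10.7 degrees, less where a joint would pass 70% of its speed; a pose out of reach is approached as far as the arm can. A call is refused whole if a number of a shift passes 1 or a number of a turn 1, either way. A call with a gripper value outside its range is refused whole. The fingers move at their own pace and stop on an object; the grip force is fixed at half the most. Time passes only in rows, so rows that do not move let the fingers close. It gives the time, the measured TCP pose, the force and the opening at its end, in the units of the state.
- monitor.get_obs(): the state, without advancing time (a new reading comes with each control period).
- eyes.snapshot(name): name is "side" or "top" or "wrist"; returns a dict with "image" (420x560x3 uint8, red, green, blue), "depth" (420x560 float32, m along the optical axis (not along the pixel's ray), 0 where there is no reading), "K" (3x3 intrinsics, pixels), "camera_from_world" (4x4, takes a point from world to camera coordinates); the wrist camera has in their place "hand_eye" (4x4, takes a point from camera to tool coordinates, whose origin is the TCP and whose axes are the tool frame's). Camera axes: x right, y up, looking along -z (the intrinsics and any distortion apply to the point x, -y, -z); pixel columns grow to the right and rows downward; lengths in m; the calibration is good to about 2 mm. A picture is of the moment at which its call begins: read the wrist's pose just before it.
- ticket.close_job(): hands the job in, once; it reports no verdict.
The state is a dict: "clock": time; "joint_pos": joint angles; "qvel": joint speeds; "tau": joint torques, N m; "tool_pos": TCP position; "orientation": TCP orientation; "force": force on the tool from outside, world axes, zero at the start; "moment": the same for the moment, N m; "opening": finger opening in m.
Only numpy, scipy, OpenCV 4.12 (cv2) and the standard library are available. Lean on these libraries where they do the work, as an engineer would, in place of code of your own. Each camera call takes 0.05 s, during which the arm holds its last target.

## Working session

There is one attempt and no reset: what is moved stays moved. The work goes in short steps, Python scripts to look and compute and a shell command to move; the robot and the scene stay as the last step left them, time stands still between calls to the robot, and variables do not carry over. Pictures are saved under pics/ and viewed, and the job is handed in when it is done.

```bash
mkdir -p pics && cat > h.py <<'E'
import numpy as np, cv2
from plant import monitor, eyes, ticket
def save(name,fn):
    s=eyes.snapshot(name); cv2.imwrite('pics/'+fn,s['image'][:,:,::-1]); np.savez('pics/'+fn[:-4]+'.npz',**{k:np.asarray(v) for k,v in s.items()}); return s
E
python3 - <<'E'
from h import *
o=monitor.get_obs()
print(o)
for n in ['top','side','wrist']:
    s=save(n,n+'0.png'); print({k:(np.round(v,4).tolist() if k not in('image','depth') else v.shape) for k,v in s.items()}, (s['depth']>0).mean())
E
```

```text
{'clock': 0.0, 'joint_pos': array([-4.72062057e+01,  2.05901936e+01,  6.32964691e-01, -2.03169700e-02,
       -7.01355161e+01, -1.65079570e+01]), 'qvel': array([ 0.05264548, -0.03990795, -0.00769263,  0.05065919,  0.06748118,
       -0.00808655]), 'tau': array([-1.61707278e-03, -5.82711732e+01,  2.93049073e+01,  6.99695528e+00,
        6.77060147e-03, -2.00475574e-04]), 'tool_pos': array([ 0.2986897 , -0.60476381,  0.22562994]), 'orientation': array([ 94.87307352,  89.90530822, 121.15199172]), 'force': array([-0.64202865, -0.50410464,  0.2417963 ]), 'moment': array([ 0.03613233, -0.06307642, -0.01362588]), 'opening': 0.08719775960236881}
{'image': (420, 560, 3), 'depth': (420, 560), 'K': [[532.2673, 0.0, 287.526], [0.0, 532.2673, 209.2426], [0.0, 0.0, 1.0]], 'camera_from_world': [[0.0267, -0.9996, 0.0038, -0.0563], [0.9961, 0.0269, 0.0837, -0.5507], [-0.0838, 0.0016, 0.9965, -1.695], [0.0, 0.0, 0.0, 1.0]]} 0.9960799319727891
{'image': (420, 560, 3), 'depth': (420, 560), 'K': [[388.0772, 0.0, 280.4185], [0.0, 388.0772, 204.2073], [0.0, 0.0, 1.0]], 'camera_from_world': [[-0.9819, -0.1893, 0.0083, 0.5365], [0.1016, -0.489, 0.8664, -0.1533], [-0.1599, 0.8515, 0.4994, -1.2118], [0.0, 0.0, 0.0, 1.0]]} 0.9959098639455782
{'image': (420, 560, 3), 'depth': (420, 560), 'K': [[332.5591, 0.0, 280.1532], [0.0, 332.5591, 210.2197], [0.0, 0.0, 1.0]], 'hand_eye': [[-0.0011, 0.3109, -0.9504, -0.1567], [1.0, 0.0, -0.0012, 0.0017], [-0.0003, -0.9504, -0.3109, -0.0852], [0.0, 0.0, 0.0, 1.0]]} 0.847546768707483
```

View pics/top0.png

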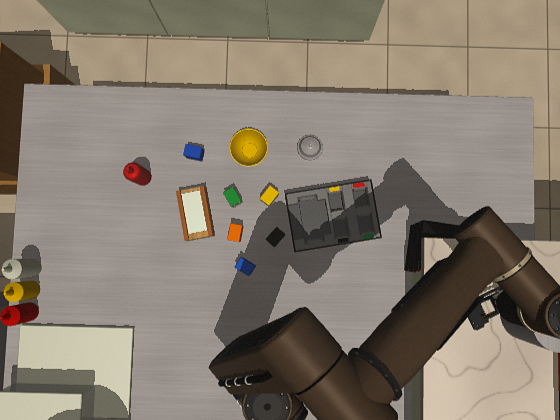

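View pics/side0.png

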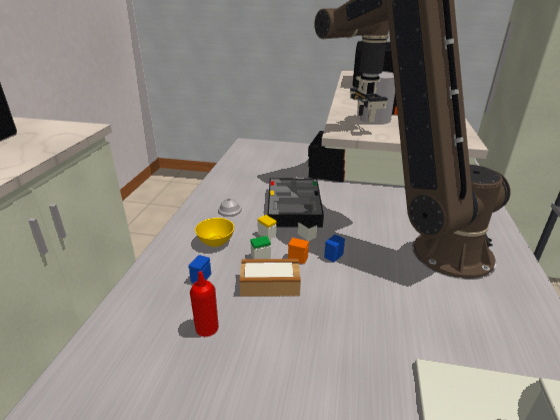

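View pics/wrist0.png

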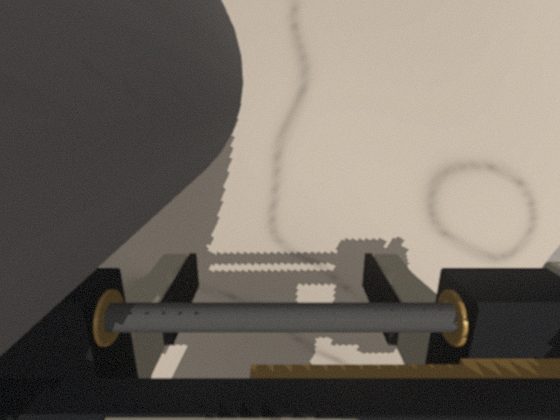

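The top view shows the candidate jars: green (232,195), yellow (269,195), black (275,237). The look-alikes are blue (194,152), blue (245,266) and orange (235,231). The case is at (333,214), the stand with the tile at (195,212), and I see no red jar so far. Next I'll measure.

```bash
cat >> h.py <<'E'
def world(s):
    K=s['K'];d=s['depth'];v,u=np.mgrid[:d.shape[0],:d.shape[1]]
    P=np.stack([(u-K[0,2])*d/K[0,0],-(v-K[1,2])*d/K[1,1],-d,np.ones_like(d)],-1)
    if 'camera_from_world' in s: T=np.linalg.inv(s['camera_from_world'])
    else: T=s['_Tw']@s['hand_eye']
    W=P@T.T; W=W[...,:3]; W[d==0]=np.nan; return W
def rect(pts): # world xy -> center, (long,short), yaw of long axis deg
    (c,(w,h),a)=cv2.minAreaRect(np.float32(pts)*1000)
    if w<h: w,h,a=h,w,a+90
    return np.round([c[0],c[1],w,h,(a+90)%180-90],1)
def ray(s,u,v,z):
    T=np.linalg.inv(s['camera_from_world']) if 'camera_from_world' in s else s['_Tw']@s['hand_eye']
    K=s['K']; u=np.asarray(u,float);v=np.asarray(v,float)
    D=np.stack([(u-K[0,2])/K[0,0],-(v-K[1,2])/K[1,1],-np.ones_like(u)],-1)@T[:3,:3].T
    o=T[:3,3]; t=(z-o[2])/D[...,2]; return o+t[...,None]*D
E
python3 - <<'E'
from h import *
s=dict(np.load('pics/top0.npz')); W=world(s); im=s['image']
print('table z',np.nanmedian(W[300:320,150:200,2]))
cv2.imwrite('pics/topc.png',cv2.resize(im[120:290,120:400,::-1],None,fx=2.8,fy=2.8,interpolation=cv2.INTER_CUBIC))
hsv=cv2.cvtColor(im,cv2.COLOR_RGB2HSV)
H,S,V=[hsv[...,i].astype(int) for i in range(3)]
masks={'yellow':(abs(H-25)<5)&(S>140)&(V>90),'green':(abs(H-65)<15)&(S>130),'red':((H<5)|(H>174))&(S>150),'orange':(abs(H-12)<6)&(S>180),'blue':(abs(H-112)<12)&(S>150)}
masks['black']=(V<50)&(np.mgrid[:420,:560][1]<285)
masks['white']=(V>200)&(S<60)
for n,m in masks.items():
    m=m.astype(np.uint8); N,L,st,c=cv2.connectedComponentsWithStats(m)
    for i in range(1,N):
        if st[i,4]<25 or c[i][1]>275 : continue
        w=W[L==i]; z=np.nanmedian(w[:,2]); vv,uu=np.where(L==i)
        print(n,np.round(c[i]),st[i,4],'z',round(z,4),rect(ray(s,uu,vv,z)[:,:2]))
E
```

```text
table z 0.0007754662704859694
yellow [248. 147.] 1151 z 0.0233 [751.9  92.1 124.5 123.5  64.7]
yellow [269. 195.] 209 z 0.0624 [592.4  18.5  54.4  38.1 -36.8]
yellow [334. 189.] 49 z 0.0485 [ 619.5 -187.9   33.7   14.2  -78.9]
green [232. 196.] 189 z 0.0626 [584.5 136.2  51.7  36.4  31.6]
green [367. 236.] 37 z 0.0511 [ 472.1 -296.6   30.3   10.9  -79. ]
red [137. 174.] 422 z 0.1296 [640.4 418.9  86.7  53.   65.1]
red [359. 185.] 46 z 0.0487 [ 634.9 -267.1   33.2   13.2  -78.9]
orange [206. 211.] 175 z 0.0562 [538.2 216.8 157.3  11.2  12.2]
orange [182. 215.] 182 z 0.0572 [522.5 291.2 156.3  12.8  12.3]
orange [235. 232.] 215 z 0.0619 [472.5 121.6  51.8  40.7  -9.3]
blue [192. 151.] 212 z 0.062 [724.2 263.9  59.   41.4  78.9]
blue [244. 266.] 202 z 0.0618 [367.1  88.2  53.1  37.2  59.7]
black [275. 237.] 207 z 0.0631 [461.7  -4.6  53.4  37.8 -39. ]
white [194. 212.] 742 z 0.0557 [533.1 255.  127.4  58.3  12.8]
```

View pics/topc.png

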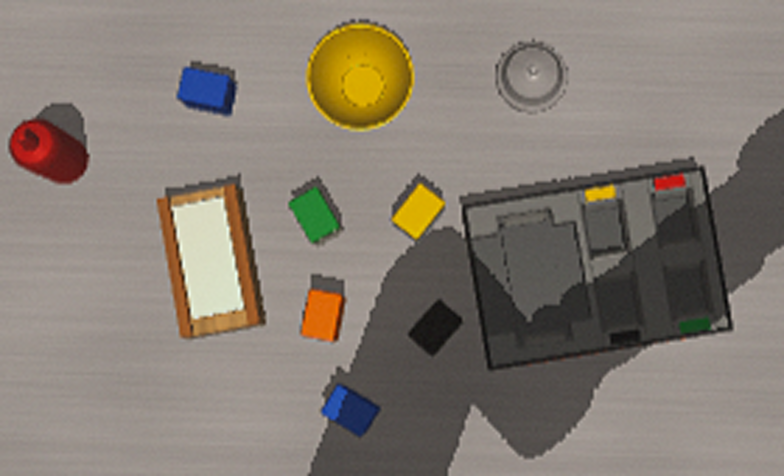

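```bash
cat >> h.py <<'E'
from scipy.spatial.transform import Rotation as Rn
def pose():
    o=monitor.get_obs(); R=Rn.from_euler('xyz',o['orientation'],degrees=True).as_matrix(); T=np.eye(4);T[:3,:3]=R;T[:3,3]=o['tool_pos']; return o,T
def jaw(T): return np.degrees(np.arctan2(T[1,1],T[0,1]))
def plan(x,y,z,yaw=None):
    o,T=pose(); d=(np.array([x,y,z])-T[:3,3])/0.06
    a=0 if yaw is None else (yaw-jaw(T)+90)%180-90
    up=Rn.align_vectors([[0,0,-1]],[T[:3,0]])[0].as_rotvec(degrees=True)/5
    print('at',np.round(T[:3,3],4),'jaw',round(jaw(T),1),'j',np.round(o['joint_pos'],0),'open',round(o['opening'],4),'t',round(o['clock'],2),'F',np.round(o['force'],1))
    print('UNITS shift',np.round(d,2),'yawturn deg',round(a,1),'units',round(a/5,2),'level rot',np.round(up,3))
def wsnap(fn):
    o,T=pose(); s=eyes.snapshot('wrist'); s=dict(s); s['_Tw']=T
    cv2.imwrite('pics/'+fn,s['image'][:,:,::-1]); np.savez('pics/'+fn[:-4]+'.npz',**{k:np.asarray(v) for k,v in s.items()}); return s
E
python3 - <<'E'
from h import *
o,T=pose(); print(np.round(T,3)); plan(0.50,-0.16,0.25,101)
s=dict(np.load('pics/top0.npz'));W=world(s)
# cartons
m=(W[...,2]>0.1)&(W[...,2]<0.16); print(rect(W[m&(np.mgrid[:420,:560][1]>400)&(np.mgrid[:420,:560][0]<300)][:,:2]))
E
```

```text
[[-0.001 -0.443  0.897  0.299]
 [ 0.001  0.897  0.443 -0.605]
 [-1.     0.001 -0.     0.226]
 [ 0.     0.     0.     1.   ]]
at [ 0.2987 -0.6049  0.2258] jaw 116.3 j [-47.  21.   1.  -0. -70. -17.] open 0.0877 t 0.15 F [-0.  -0.5  0.1]
UNITS shift [3.35 7.41 0.4 ] yawturn deg -15.3 units -3.06 level rot [-0.012 -0.007  0.   ]
[ 429.4 -487.   175.8  104.8   -8.7]
```

```bash
python3 -m crank '[{"linear":[0,0.2,0.8],"rot":[0,0,0],"hand":1},{"linear":[0.6,0.8,0.4],"rot":[0,0,-0.5],"hand":1},{"linear":[0.7,0.8,0],"rot":[0,0,-0.5],"hand":1},{"linear":[0.7,0.8,0],"rot":[0,0,-0.5],"hand":1},{"linear":[0.7,0.8,0],"rot":[0,0,-0.5],"hand":1},{"linear":[0.7,0.8,0],"rot":[0,0,-0.5],"hand":1},{"linear":[0.7,0.8,0],"rot":[0,0,-0.5],"hand":1},{"linear":[0.7,0.8,0],"rot":[0,0,0],"hand":1},{"linear":[0.5,0.7,0],"rot":[0,0,0],"hand":1},{"linear":[0,0,0],"rot":[0,0,0],"hand":1}]'; python3 - <<'E'
from h import *
plan(0.62,-0.21,0.28,101); wsnap('w1.png'); save('top','top1.png')
E
```

```text
clock: 1.4
tool_pos: [0.6126, -0.2126, 0.2952]
orientation: [103.1, 89.6, 113.7]
force: [-0.9, -0.7, -0.6]
opening: 0.0879
at [ 0.6126 -0.2126  0.2952] jaw 100.6 j [ -2.  16.   4.  -0. -78. -77.] open 0.0879 t 1.4 F [-0.9 -0.7 -0.6]
UNITS shift [ 0.12  0.04 -0.25] yawturn deg 0.4 units 0.08 level rot [-0.073 -0.032  0.   ]
```

View pics/w1.png

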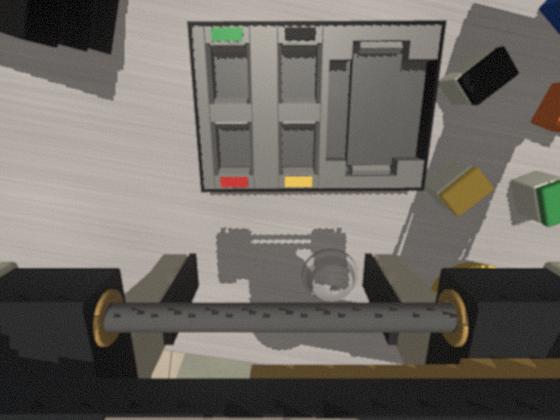

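View pics/top1.png

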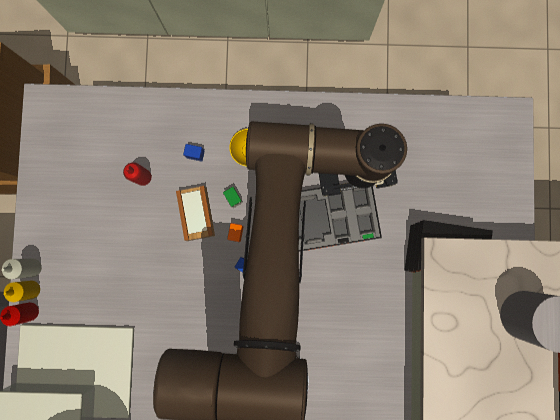

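The wrist view shows the case with marks red (234,182), yellow (298,182), green (227,34) and black (300,33), plus the tile recess at (385,108). No red jar shows in any uncovered area, so it counts as absent. Next I'll locate the case and pockets from this view.

```bash
python3 - <<'E'
from h import *
s=dict(np.load('pics/w1.npz'));W=world(s);im=s['image'];v,u=np.mgrid[:420,:560]
roi=(v<200)&(u>170)&(u<460)
print('table',np.nanmedian(W[200:225,200:260,2]), 'foam',np.nanmedian(W[60:160,258:270,2]))
m=roi&(W[...,2]>0.035)&(W[...,2]<0.075)
m=cv2.morphologyEx(m.astype(np.uint8),cv2.MORPH_OPEN,np.ones((3,3)))
N,L,st,c=cv2.connectedComponentsWithStats(m); i=1+np.argmax(st[1:,4]); w=W[L==i]; print('case rim(190x280)',rect(w[:,:2]), 'zmax',np.nanpercentile(w[:,2],99))
p=roi&(W[...,2]<0.03)&(W[...,2]>0.012)
N,L,st,c=cv2.connectedComponentsWithStats(p.astype(np.uint8))
for i in range(1,N):
    if st[i,4]>150:
        w=W[L==i]; print('pocket',np.round(c[i]),st[i,4],'z',round(float(np.nanmedian(w[:,2])),4),rect(w[:,:2]))
p=roi&(W[...,2]<0.041)&(W[...,2]>0.031)
N,L,st,c=cv2.connectedComponentsWithStats(cv2.morphologyEx(p.astype(np.uint8),cv2.MORPH_OPEN,np.ones((3,3))))
for i in range(1,N):
    if st[i,4]>150:
        w=W[L==i]; print('bed',np.round(c[i]),st[i,4],'z',round(float(np.nanmedian(w[:,2])),4),rect(w[:,:2]))
hsv=cv2.cvtColor(im,cv2.COLOR_RGB2HSV);H,S,V=[hsv[...,i].astype(int) for i in range(3)]
for n,mk in {'yellow':(abs(H-23)<7)&(S>140),'green':(abs(H-65)<15)&(S>100),'red':((H<6)|(H>174))&(S>150)}.items():
    N,L,st,c=cv2.connectedComponentsWithStats(mk.astype(np.uint8))
    for i in range(1,N):
        if st[i,4]>100 and c[i][1]<240: w=W[L==i]; z=np.nanmedian(w[:,2]);print(n,np.round(c[i]),st[i,4],round(float(z),4),rect(ray(s,u[L==i],v[L==i],z)[:,:2]))
E
```

```text
table -0.0014109800293316266 foam 0.04661698497948838
case rim(190x280) [ 531.9 -183.   281.3  190.7  -79.2] zmax 0.0498692532773504
pocket [410. 108.] 2821 z 0.0191 [508.9 -65.5 152.2  35.7  11.5]
pocket [299.  74.] 1599 z 0.0188 [ 493.6 -208.1   63.5   40.3   10.7]
pocket [230.  75.] 1561 z 0.0187 [ 511.8 -287.6   57.4   39.8   11. ]
pocket [339. 110.] 2188 z 0.0189 [ 535.  -149.7  135.5   32.3   14.2]
pocket [451.  87.] 247 z 0.0206 [471.3 -21.3  43.1  19.9  16.2]
pocket [234. 147.] 1264 z 0.0187 [ 589.6 -272.6   55.8   39.9   11.1]
pocket [298. 146.] 1318 z 0.0188 [ 577.6 -192.    61.9   40.8   10.6]
pocket [442. 178.] 275 z 0.0211 [583.5   5.1  56.5  20.6 -13.5]
bed [373. 108.] 5205 z 0.0348 [ 518.4 -112.4  128.1   56.9   11.1]
yellow [466. 191.] 1325 0.0608 [588.2  17.2  52.5  39.7 -35.9]
yellow [298. 181.] 252 0.0475 [ 616.3 -185.5   32.5   11.5  -79.5]
green [226.  34.] 329 0.0474 [ 468.9 -295.4   31.9   10.7  -79.3]
green [550. 203.] 787 0.0606 [584.8 126.9  55.2  26.5  31.9]
red [234. 182.] 241 0.0474 [ 630.8 -263.9   32.5   11.4  -79.5]
```

Case centre is (0.532,-0.183) with yaw 10.8°. The rim measures 281x191 against the given 280x190, and the pocket floors read 0.019–0.020. The black jar is next, at (275,237) in the top view, dark-lidded with a 53x38 top at z=0.063. I'll hover over it and check.

```bash
python3 -m crank '[{"linear":[-0.27,0.36,0],"rot":[0,0,-1],"hand":0.68},{"linear":[-0.27,0.36,-0.1],"rot":[0,0,-1],"hand":0.68},{"linear":[-0.27,0.36,-0.3],"rot":[0,0,-1],"hand":0.68},{"linear":[-0.27,0.36,-0.3],"rot":[0,0,-1],"hand":0.68},{"linear":[-0.27,0.36,-0.4],"rot":[0,0,-1],"hand":0.68},{"linear":[-0.27,0.36,-0.4],"rot":[0,0,-1],"hand":0.68},{"linear":[-0.27,0.36,-0.4],"rot":[0,0,-1],"hand":0.68},{"linear":[-0.27,0.36,-0.4],"rot":[0,0,-1],"hand":0.68},{"linear":[-0.27,0.36,-0.3],"rot":[0,0,-1],"hand":0.68},{"linear":[-0.1,0.2,0],"rot":[0,0,-1],"hand":0.68},{"linear":[0,0,0],"rot":[0,0,0],"hand":0.68},{"linear":[0,0,0],"rot":[0,0,0],"hand":0.68}]'; python3 - <<'E'
from h import *
plan(0.4605,-0.005,0.12,51); s=wsnap('w2.png'); W=world(s)
v,u=np.mgrid[:420,:560]
m=(W[...,2]>0.052)&(W[...,2]<0.07)&(v<300)
N,L,st,c=cv2.connectedComponentsWithStats(m.astype(np.uint8))
for i in range(1,N):
    if st[i,4]>150: print(np.round(c[i]),st[i,4],np.nanmedian(W[L==i][:,2]).round(4),rect(W[L==i][:,:2]))
E
```

```text
clock: 3.0
tool_pos: [0.4481, -0.0182, 0.1373]
orientation: [67.1, 89.6, 24.9]
force: [0.0, 1.0, 0.2]
opening: 0.0597
at [ 0.4481 -0.0182  0.1373] jaw 47.8 j [  23.    3.  -34.   -0.  -52. -155.] open 0.0597 t 3.0 F [0.  1.  0.2]
UNITS shift [ 0.21  0.22 -0.29] yawturn deg 3.2 units 0.64 level rot [-0.037  0.08   0.   ]
[315.  26.] 4567 0.0606 [364.8  90.   54.2  35.2  60.5]
[550.  22.] 647 0.0546 [468.6 203.9  24.8  14.1  11.9]
[454. 108.] 4859 0.0606 [468.7 125.3  53.9  38.5  -9. ]
[303. 216.] 3443 0.0605 [458.1  -2.7  54.   37.2 -39.7]
[537. 212.] 2386 0.0605 [577.6 135.1  45.8  38.3  32.1]
```

View pics/w2.png

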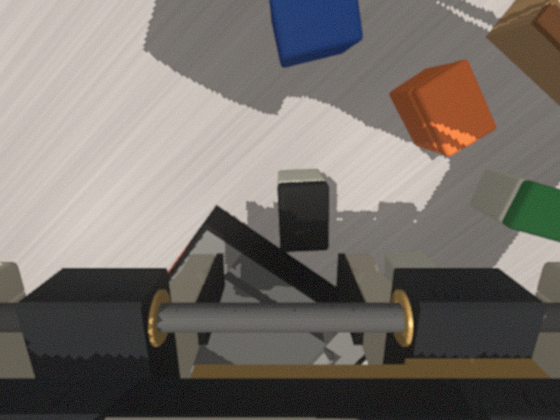

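The close view confirms the black-lidded jar at (303,216). The look-alikes are blue at (315,26) and orange at (443,105). Grasping it now.

```bash
python3 -m crank '[{"linear":[0.17,0.25,0],"rot":[-0.04,0.08,0.5],"hand":0.68},{"linear":[0,0,-0.3],"rot":[0,0,0],"hand":0.68},{"linear":[0,0,0],"rot":[0,0,0],"hand":0.68}]'; python3 - <<'E'
from h import *
plan(0.4585,-0.003,0.034,50.5)
E
```

```text
clock: 3.42
tool_pos: [0.4611, -0.003, 0.1198]
orientation: [38.4, 89.9, -1.1]
force: [-0.4, -1.5, 0.2]
opening: 0.0595
at [ 0.4611 -0.003   0.1198] jaw 50.5 j [  24.    6.  -34.    0.  -50. -154.] open 0.0595 t 3.42 F [-0.4 -1.5  0.2]
UNITS shift [-0.04 -0.   -1.43] yawturn deg -0.0 units -0.01 level rot [0.    0.016 0.   ]
```

```bash
python3 -m crank '[{"linear":[-0.04,0,-0.5],"rot":[0,0,0],"hand":0.68},{"linear":[0,0,-0.5],"rot":[0,0,0],"hand":0.68},{"linear":[0,0,-0.42],"rot":[0,0,0],"hand":0.68},{"linear":[0,0,0],"rot":[0,0,0],"hand":0.68},{"linear":[0,0,0],"rot":[0,0,0],"hand":0},{"linear":[0,0,0],"rot":[0,0,0],"hand":0},{"linear":[0,0,0],"rot":[0,0,0],"hand":0},{"linear":[0,0,0],"rot":[0,0,0],"hand":0}]'; python3 - <<'E'
from h import *
plan(0.4585,-0.003,0.034,50.5)
E
```

```text
clock: 4.42
tool_pos: [0.4654, -0.0009, 0.0387]
orientation: [49.1, 89.4, 10.0]
force: [-0.1, -0.3, -2.2]
opening: 0.0382
at [ 0.4654 -0.0009  0.0387] jaw 50.9 j [  24.   13.  -39.    0.  -37. -154.] open 0.0382 t 4.42 F [-0.1 -0.3 -2.2]
UNITS shift [-0.11 -0.03 -0.08] yawturn deg -0.4 units -0.08 level rot [-0.021  0.118  0.   ]
```

```bash
python3 -m crank '[{"linear":[0,0,0.8],"rot":[0,0.1,0],"hand":0},{"linear":[0,0,0.9],"rot":[0,0,0],"hand":0},{"linear":[0.05,-0.35,0],"rot":[0,0,1],"hand":0},{"linear":[0.05,-0.35,0],"rot":[0,0,1],"hand":0},{"linear":[0.05,-0.35,0],"rot":[0,0,1],"hand":0},{"linear":[0.05,-0.35,0],"rot":[0,0,1],"hand":0},{"linear":[0.05,-0.35,0],"rot":[0,0,1],"hand":0},{"linear":[0.05,-0.35,0],"rot":[0,0,1],"hand":0},{"linear":[0.05,-0.35,0],"rot":[0,0,1],"hand":0},{"linear":[0.05,-0.35,0],"rot":[0,0,1],"hand":0},{"linear":[0.05,-0.35,0],"rot":[0,0,1],"hand":0},{"linear":[0,-0.3,0],"rot":[0,0,1],"hand":0},{"linear":[0,0,0],"rot":[0,0,0],"hand":0},{"linear":[0,0,0],"rot":[0,0,0],"hand":0}]'; python3 - <<'E'
from h import *
plan(0.494,-0.209,0.095,100.8); wsnap('w3.png')
E
```

```text
clock: 6.18
tool_pos: [0.4915, -0.2133, 0.1458]
orientation: [59.3, 89.6, 71.8]
force: [0.2, 1.4, -1.6]
opening: 0.0379
at [ 0.4915 -0.2133  0.1458] jaw 102.5 j [ -3.  11. -23.  -0. -55. -74.] open 0.0379 t 6.17 F [ 0.2  1.4 -1.6]
UNITS shift [ 0.04  0.07 -0.85] yawturn deg -1.7 units -0.34 level rot [-0.077  0.025  0.   ]
```

View pics/w3.png

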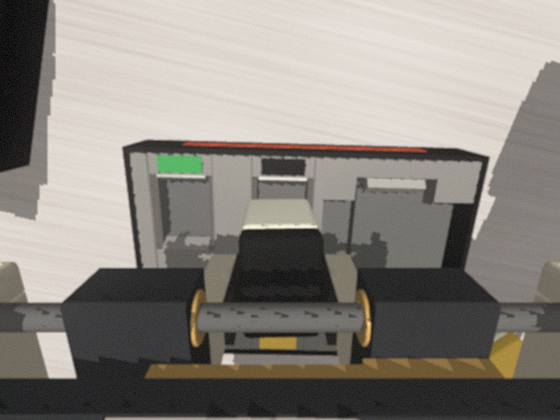

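The held black jar is at (280,265), hanging over the black mark (283,166). I'll check its offset in the hand along its long axis.

```bash
cat >> h.py <<'E'
def held(s):
    # near edge of held jar's lid in tool frame: returns lid top points; near side z should be -27 if centred
    W=world(s); T=s['_Tw']; Q=(np.nan_to_num(W,nan=9)-T[:3,3])@T[:3,:3]
    v,u=np.mgrid[:420,:560]
    m=(u>255)&(u<305)&(v>150)&(v<300)&(abs(Q[...,2])<0.05)&(Q[...,0]>-0.05)&(Q[...,0]<0.05)
    for r in range(190,300,6):
        k=m[r]
        if k.sum()>5: print(r,'toolx',np.median(Q[r][k][:,0]).round(4),'tooly',np.median(Q[r][k][:,1]).round(4),'toolz',np.median(Q[r][k][:,2]).round(4))
    b=m&(abs(Q[...,1])<0.03)
    print('ymin/max',np.percentile(Q[m][:,1],[1,99]))
E
python3 - <<'E'
from h import *
held(dict(np.load('pics/w3.npz')))
E
```

```text
202 toolx 0.0299 tooly 0.002 toolz -0.0297
208 toolx 0.0183 tooly 0.0017 toolz -0.0297
214 toolx 0.0082 tooly 0.0017 toolz -0.0296
220 toolx -0.0009 tooly 0.0016 toolz -0.0296
226 toolx -0.007 tooly 0.0016 toolz -0.0287
232 toolx -0.0175 tooly 0.0016 toolz -0.0298
238 toolx -0.0223 tooly 0.0016 toolz -0.0289
244 toolx -0.0234 tooly 0.0016 toolz -0.0265
250 toolx -0.0234 tooly 0.0016 toolz -0.0237
256 toolx -0.0234 tooly 0.0016 toolz -0.0208
262 toolx -0.0232 tooly 0.0019 toolz -0.0177
268 toolx -0.0232 tooly 0.0021 toolz -0.0148
274 toolx -0.0234 tooly 0.0016 toolz -0.0118
280 toolx -0.0232 tooly 0.0016 toolz -0.0087
286 toolx -0.0232 tooly 0.0016 toolz -0.0056
292 toolx -0.0232 tooly 0.0016 toolz -0.0025
298 toolx -0.0232 tooly 0.0019 toolz 0.0007
ymin/max [-0.01038285  0.01379611]
```

```bash
python3 -m crank '[{"linear":[0.09,0.05,-0.4],"rot":[-0.08,0.03,-0.34],"hand":0},{"linear":[0,0,-0.4],"rot":[0,0,0],"hand":0},{"linear":[0,0,0],"rot":[0,0,0],"hand":0}]'; python3 - <<'E'
from h import *
plan(0.4969,-0.2102,0.093,100.8)
E
```

```text
clock: 6.6
tool_pos: [0.4976, -0.2084, 0.0979]
orientation: [-26.6, 89.9, -15.9]
force: [-0.1, -0.4, -1.6]
opening: 0.038
at [ 0.4976 -0.2084  0.0979] jaw 100.7 j [ -2.  15. -26.   0. -49. -77.] open 0.038 t 6.6 F [-0.1 -0.4 -1.6]
UNITS shift [-0.01 -0.03 -0.08] yawturn deg 0.1 units 0.02 level rot [0.006 0.021 0.   ]
```

```bash
python3 -m crank '[{"linear":[-0.01,-0.03,-0.1],"rot":[0,0,0],"hand":0},{"linear":[0,0,-0.1],"rot":[0,0,0],"hand":0},{"linear":[0,0,-0.1],"rot":[0,0,0],"hand":0},{"linear":[0,0,0],"rot":[0,0,0],"hand":0}]'; python3 - <<'E'
from h import *
plan(0.4969,-0.2102,0.0587,100.8)
E
```

```text
clock: 7.1
tool_pos: [0.4983, -0.2101, 0.0812]
orientation: [-22.5, 89.7, -11.8]
force: [-0.9, -0.3, -1.6]
opening: 0.0381
at [ 0.4983 -0.2101  0.0812] jaw 100.7 j [ -2.  16. -27.   0. -46. -77.] open 0.0381 t 7.1 F [-0.9 -0.3 -1.6]
UNITS shift [-0.02 -0.   -0.37] yawturn deg 0.1 units 0.01 level rot [0.012 0.058 0.   ]
```

```bash
python3 -m crank '[{"linear":[-0.02,0,-0.12],"rot":[0,0.05,0],"hand":0},{"linear":[0,0,-0.12],"rot":[0,0,0],"hand":0},{"linear":[0,0,-0.12],"rot":[0,0,0],"hand":0}]'; python3 - <<'E'
from h import *
plan(0.4969,-0.2102,0.0587,100.8)
E
```

```text
clock: 7.48
tool_pos: [0.4977, -0.2105, 0.0598]
orientation: [-48.2, 89.8, -37.5]
force: [-2.2, 0.9, 3.0]
opening: 0.0377
at [ 0.4977 -0.2105  0.0598] jaw 100.8 j [ -2.  18. -28.   0. -44. -77.] open 0.0377 t 7.47 F [-2.2  0.9  3. ]
UNITS shift [-0.01  0.   -0.02] yawturn deg 0.0 units 0.01 level rot [0.02  0.026 0.   ]
```

```bash
python3 -m crank '[{"linear":[0,0,-0.06],"rot":[0,0,0],"hand":0},{"linear":[0,0,-0.06],"rot":[0,0,0],"hand":0}]'; python3 - <<'E'
from h import *
plan(0.4969,-0.2102,0.0587,100.8)
E
```

```text
clock: 7.72
tool_pos: [0.4981, -0.2121, 0.0561]
orientation: [-73.1, 89.7, -62.2]
force: [-14.0, 13.0, 46.0]
opening: 0.0378
at [ 0.4981 -0.2121  0.0561] jaw 100.9 j [ -2.  18. -29.   0. -43. -77.] open 0.0378 t 7.72 F [-14.  13.  46.]
UNITS shift [-0.02  0.03  0.04] yawturn deg -0.1 units -0.02 level rot [0.056 0.029 0.   ]
```

```bash
python3 -m crank '[{"linear":[0,0,0.03],"rot":[0,0,0],"hand":0},{"linear":[0,0,0],"rot":[0,0,0],"hand":0.7},{"linear":[0,0,0],"rot":[0,0,0],"hand":0.7},{"linear":[0,0,0.6],"rot":[0,0,0],"hand":0.7},{"linear":[0.3,0.2,0.9],"rot":[0,0,0],"hand":0.7},{"linear":[0.8,0.5,0.9],"rot":[0,0,0],"hand":0.7},{"linear":[0.4,0.3,0.6],"rot":[0,0,0],"hand":0.7},{"linear":[0,0,0],"rot":[0,0,0],"hand":0.7},{"linear":[0,0,0],"rot":[0,0,0],"hand":0.7}]'; cat >> h.py <<'E'
def blobs(s,zlo,zhi,amin=150,vmax=300,roi=None):
    W=world(s);v,u=np.mgrid[:420,:560]
    m=(W[...,2]>zlo)&(W[...,2]<zhi)&(v<vmax)
    N,L,st,c=cv2.connectedComponentsWithStats(cv2.morphologyEx(m.astype(np.uint8),cv2.MORPH_OPEN,np.ones((3,3))))
    for i in range(1,N):
        if st[i,4]>amin:
            w=W[L==i]; z=np.nanmedian(w[:,2]); col=np.median(s['image'][L==i],0)
            A=np.c_[w[:,:2],np.ones(len(w))]; g=np.linalg.lstsq(A,w[:,2],rcond=None)[0][:2]
            print(np.round(c[i]),st[i,4],'z',round(float(z),4),rect(w[:,:2]),'tilt',np.round(g,3),'rgb',col)
E
python3 - <<'E'
from h import *
plan(0.592,0.018,0.12,54); s=wsnap('w4.png')
blobs(s,0.03,0.045); blobs(s,0.052,0.07); blobs(s,0.072,0.09)
E
```

```text
clock: 8.85
tool_pos: [0.5803, -0.1556, 0.2298]
orientation: [-115.8, 89.8, -105.0]
force: [0.5, -0.3, -0.6]
opening: 0.0615
at [ 0.5803 -0.1556  0.2298] jaw 100.8 j [  4.  14.  -9.   0. -68. -83.] open 0.0615 t 8.85 F [ 0.5 -0.3 -0.6]
UNITS shift [ 0.19  2.89 -1.83] yawturn deg -46.8 units -9.37 level rot [ 0.043 -0.011  0.   ]
[ 5. 29.] 695 z 0.0374 [ 482.9 -436.7   57.7    3.7   -7.2] tilt [0.043 0.517] rgb [21. 20. 20.]
[555.   9.] 185 z 0.0354 [369.5  65.5  19.8   6.7  37.8] tilt [ 0.388 -0.632] rgb [23. 41. 80.]
[150.  89.] 1058 z 0.0402 [ 508.9 -287.8   63.8   48.    10.8] tilt [ 0.004 -0.009] rgb [97. 94. 90.]
[331. 130.] 7161 z 0.0348 [ 518.2 -112.6  132.5   56.5   10.8] tilt [0.    0.002] rgb [124. 121. 117.]
[387. 147.] 688 z 0.0377 [521.5 -51.4 139.6  34.8  -6.6] tilt [-0.007 -0.039] rgb [36. 35. 34.]
[549. 135.] 438 z 0.0369 [473.7 108.1  47.   15.7  11.7] tilt [ 0.07 -0.3 ] rgb [120.   63.   33.5]
[159. 184.] 740 z 0.04 [ 592.2 -272.    63.    47.3   10.5] tilt [ 0.003 -0.011] rgb [106. 102.  98.]
[235. 185.] 594 z 0.0404 [ 577.2 -193.1   63.1   47.3   10.7] tilt [-0.011 -0.02 ] rgb [107. 103.  99.]
[423. 211.] 357 z 0.0384 [579.    6.6  53.5   5.5 -34.1] tilt [0.648 0.876] rgb [152. 149. 134.]
[523. 228.] 558 z 0.0378 [580.9 122.8  62.1  30.4  -3.2] tilt [ 0.012 -0.007] rgb [121. 119. 107.]
[441. 228.] 1858 z 0.0607 [588.9  20.4  54.1  38.5 -36.2] tilt [0.033 0.055] rgb [188. 154.  77.]
[543. 240.] 1539 z 0.0607 [583.  136.4  55.3  35.7  31.3] tilt [-0.002  0.086] rgb [ 73. 161.  89.]
[236.  89.] 2896 z 0.0824 [ 494.  -210.4   53.3   38.4   10.9] tilt [ 0.004 -0.018] rgb [58. 57. 54.]
```

View pics/w4.png

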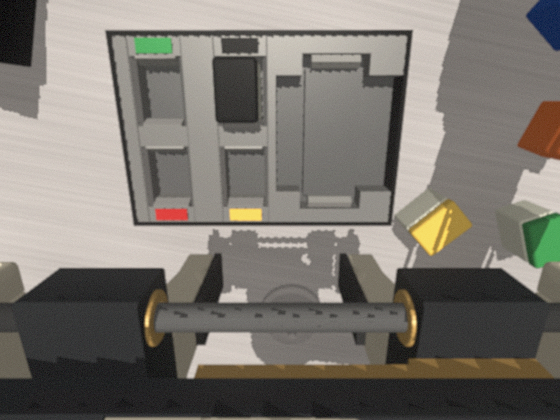

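The black jar sits in its pocket at (236,89). Its lid reads 1–2 mm high, so I'll press it again at the end. Yellow is next, at (440,228).

```bash
python3 -m crank '[{"linear":[0.02,0.3,0],"rot":[0,0,-1],"hand":0.6},{"linear":[0.02,0.3,0],"rot":[0,0,-1],"hand":0.6},{"linear":[0.02,0.3,0],"rot":[0,0,-1],"hand":0.6},{"linear":[0.02,0.3,-0.1],"rot":[0,0,-1],"hand":0.6},{"linear":[0.02,0.3,-0.3],"rot":[0,0,-1],"hand":0.6},{"linear":[0.02,0.3,-0.3],"rot":[0,0,-1],"hand":0.6},{"linear":[0.02,0.3,-0.3],"rot":[0,0,-1],"hand":0.6},{"linear":[0.02,0.3,-0.3],"rot":[0,0,-1],"hand":0.6},{"linear":[0.02,0.3,-0.3],"rot":[0,0,-1],"hand":0.6},{"linear":[0,0.1,-0.1],"rot":[0,0,-0.4],"hand":0.6},{"linear":[0,0,0],"rot":[0,0,0],"hand":0.6},{"linear":[0,0,0],"rot":[0,0,0],"hand":0.6}]'; python3 - <<'E'
from h import *
plan(0.5892,0.0187,0.11,53.8); s=wsnap('w5.png')
blobs(s,0.052,0.07)
E
```

```text
clock: 10.4
tool_pos: [0.5795, 0.0088, 0.1117]
orientation: [-139.3, 88.6, -177.6]
force: [0.1, -0.5, -0.3]
opening: 0.0527
at [0.5795 0.0088 0.1117] jaw 51.8 j [  20.   18.  -19.   -1.  -54. -148.] open 0.0527 t 10.4 F [ 0.1 -0.5 -0.3]
UNITS shift [ 0.16  0.16 -0.03] yawturn deg 2.0 units 0.4 level rot [ 0.012 -0.272  0.   ]
[328.  10.] 1142 z 0.0601 [492.4 116.   37.8  15.   52.1] tilt [-0.11   0.051] rgb [155.  82.  43.]
[449. 117.] 5948 z 0.0606 [581.8 138.   54.2  38.3  32. ] tilt [0.015 0.018] rgb [47. 98. 56.]
[303. 235.] 4189 z 0.0605 [589.1  20.9  53.8  38.1 -36.4] tilt [ 0.018 -0.01 ] rgb [166. 136.  69.]
[510. 260.] 357 z 0.0535 [694.8 124.2  50.4   8.2  54.8] tilt [-0.035  0.021] rgb [149. 123.  56.]
```

View pics/w5.png

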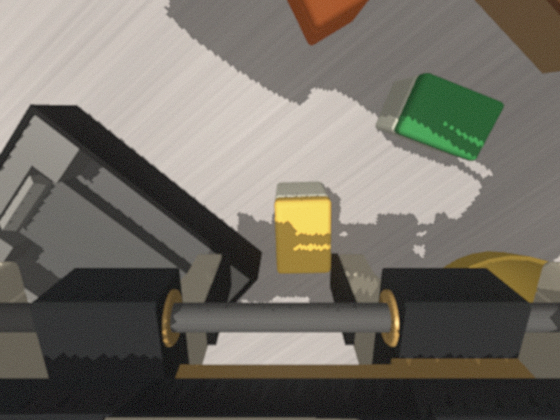

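The yellow lid is confirmed at (303,235), with the case corner at (255,265) close to the left finger. I'll centre first, then go down.

```bash
python3 -m crank '[{"linear":[0.14,0.18,0],"rot":[0.01,-0.27,0.36],"hand":0.6},{"linear":[0,0,-0.1],"rot":[0,0,0],"hand":0.6},{"linear":[0,0,0],"rot":[0,0,0],"hand":0.6}]'; python3 - <<'E'
from h import *
plan(0.5884,0.0198,0.036,53.7)
E
```

```text
clock: 10.82
tool_pos: [0.5889, 0.0198, 0.1061]
orientation: [38.5, 89.8, 2.2]
force: [-0.1, 0.2, -0.4]
opening: 0.0524
at [0.5889 0.0198 0.1061] jaw 53.7 j [  21.   18.  -20.    0.  -52. -147.] open 0.0524 t 10.82 F [-0.1  0.2 -0.4]
UNITS shift [-0.01 -0.   -1.17] yawturn deg 0.0 units 0.0 level rot [-0.001  0.036  0.   ]
```

```bash
python3 -m crank '[{"linear":[-0.02,0,-0.4],"rot":[0,0.03,0],"hand":0.6},{"linear":[-0.01,0,-0.4],"rot":[0,0,0],"hand":0.6},{"linear":[-0.02,0,-0.36],"rot":[0,0,0],"hand":0.6},{"linear":[0,0,0],"rot":[0,0,0],"hand":0.6}]'; python3 - <<'E'
from h import *
plan(0.5884,0.0198,0.036,53.7)
E
```

```text
clock: 11.32
tool_pos: [0.5864, 0.0199, 0.0357]
orientation: [48.7, 89.9, 12.4]
force: [1.5, -0.3, 0.0]
opening: 0.0526
at [0.5864 0.0199 0.0357] jaw 53.7 j [  21.   23.  -24.    0.  -43. -147.] open 0.0526 t 11.32 F [ 1.5 -0.3  0. ]
UNITS shift [ 0.03 -0.    0.  ] yawturn deg -0.0 units -0.0 level rot [-0.006  0.027  0.   ]
```

Closing, then lifting, turning +47° and carrying it to the yellow pocket.

```bash
python3 -m crank '[{"linear":[0.02,0,0],"rot":[0,0,0],"hand":0},{"linear":[0,0,0],"rot":[0,0,0],"hand":0},{"linear":[0,0,0],"rot":[0,0,0],"hand":0},{"linear":[0,0,0],"rot":[0,0,0],"hand":0}]'; python3 - <<'E'
from h import *
plan(0.5775,-0.193,0.14,100.8)
E
python3 -m crank '[{"linear":[0,0,0.8],"rot":[0,0,0],"hand":0},{"linear":[0,0,0.9],"rot":[0,0,0],"hand":0},{"linear":[0,-0.36,0],"rot":[0,0,1],"hand":0},{"linear":[0,-0.36,0],"rot":[0,0,1],"hand":0},{"linear":[0,-0.36,0],"rot":[0,0,1],"hand":0},{"linear":[0,-0.36,0],"rot":[0,0,1],"hand":0},{"linear":[0,-0.36,0],"rot":[0,0,1],"hand":0},{"linear":[0,-0.36,0],"rot":[0,0,1],"hand":0},{"linear":[0,-0.36,0],"rot":[0,0,1],"hand":0},{"linear":[0,-0.36,0],"rot":[0,0,1],"hand":0},{"linear":[0,-0.36,0],"rot":[0,0,1],"hand":0},{"linear":[0,-0.2,0],"rot":[0,0,0.4],"hand":0},{"linear":[0,0,0],"rot":[0,0,0],"hand":0},{"linear":[0,0,0],"rot":[0,0,0],"hand":0}]'; python3 - <<'E'
from h import *
plan(0.5775,-0.193,0.1,100.8); s=wsnap('w6.png'); held(s)
E
```

```text
clock: 11.82
tool_pos: [0.5894, 0.0203, 0.0385]
orientation: [50.4, 89.6, 14.2]
force: [0.8, -0.3, -1.5]
opening: 0.0376
at [0.5894 0.0203 0.0385] jaw 53.7 j [  21.   23.  -23.    0.  -43. -147.] open 0.0376 t 11.82 F [ 0.8 -0.3 -1.5]
UNITS shift [-0.2  -3.55  1.69] yawturn deg 47.1 units 9.41 level rot [-0.017  0.069  0.   ]
clock: 13.58
tool_pos: [0.5874, -0.1919, 0.1461]
orientation: [42.6, 89.5, 54.9]
force: [0.5, -0.7, -1.6]
opening: 0.038
at [ 0.5874 -0.1919  0.1461] jaw 102.3 j [ -0.  19. -13.  -1. -58. -77.] open 0.038 t 13.57 F [ 0.5 -0.7 -1.6]
UNITS shift [-0.17 -0.02 -0.77] yawturn deg -1.5 units -0.29 level rot [-0.085  0.06   0.   ]
208 toolx 0.0313 tooly 0.0014 toolz -0.0256
214 toolx 0.0202 tooly 0.0017 toolz -0.0255
220 toolx 0.0106 tooly 0.0017 toolz -0.0254
226 toolx 0.0016 tooly 0.0016 toolz -0.0254
232 toolx -0.006 tooly 0.0016 toolz -0.0252
238 toolx -0.0147 tooly 0.0016 toolz -0.0257
244 toolx -0.0209 tooly 0.0016 toolz -0.0254
250 toolx -0.0227 tooly 0.0016 toolz -0.0234
256 toolx -0.0232 tooly 0.0014 toolz -0.0207
262 toolx -0.0233 tooly 0.0016 toolz -0.0178
268 toolx -0.0234 tooly 0.0014 toolz -0.0148
274 toolx -0.0232 tooly 0.0016 toolz -0.0117
280 toolx -0.0232 tooly 0.0016 toolz -0.0087
286 toolx -0.0233 tooly 0.0016 toolz -0.0057
292 toolx -0.0233 tooly 0.0016 toolz -0.0025
298 toolx -0.0232 tooly 0.0016 toolz 0.0007
ymin/max [-0.01061867  0.01397405]
```

View pics/w6.png

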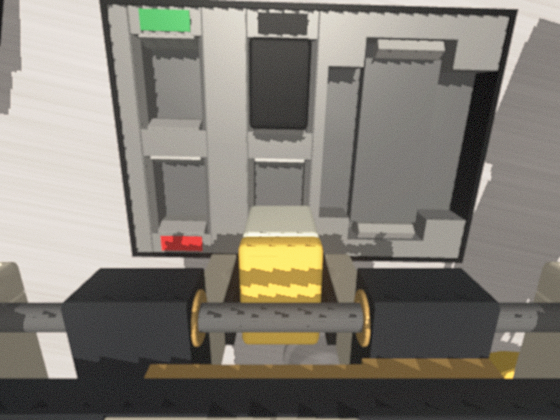

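The yellow jar is held, 1.5 mm off along its long axis. The yellow pocket is just ahead at (279,190).

```bash
python3 -m crank '[{"linear":[-0.19,-0.05,-0.4],"rot":[-0.08,0.06,-0.3],"hand":0},{"linear":[0,0,-0.4],"rot":[0,0,0],"hand":0},{"linear":[0,0,0],"rot":[0,0,0],"hand":0}]'; python3 - <<'E'
from h import *
plan(0.5758,-0.1951,0.095,100.8)
E
```

```text
clock: 14.0
tool_pos: [0.5764, -0.193, 0.098]
orientation: [-6.1, 89.9, 4.6]
force: [0.1, -0.7, -1.2]
opening: 0.0377
at [ 0.5764 -0.193   0.098 ] jaw 100.8 j [ -0.  21. -18.  -0. -52. -79.] open 0.0377 t 14.0 F [ 0.1 -0.7 -1.2]
UNITS shift [-0.01 -0.03 -0.05] yawturn deg 0.0 units 0.0 level rot [-0.002  0.02   0.   ]
```

```bash
python3 -m crank '[{"linear":[-0.01,-0.03,-0.15],"rot":[0,0,0],"hand":0},{"linear":[-0.01,0,-0.15],"rot":[0,0,0],"hand":0},{"linear":[-0.01,0,0],"rot":[0,0,0],"hand":0},{"linear":[-0.01,0,-0.1],"rot":[0,0.05,0],"hand":0},{"linear":[0,0,-0.1],"rot":[0,0,0],"hand":0}]'; python3 - <<'E'
from h import *
plan(0.5758,-0.1951,0.0585,100.8)
E
```

```text
clock: 14.62
tool_pos: [0.576, -0.1949, 0.07]
orientation: [-42.4, 89.9, -31.6]
force: [-3.3, -0.3, 2.7]
opening: 0.0381
at [ 0.576  -0.1949  0.07  ] jaw 100.9 j [ -0.  22. -19.   0. -48. -79.] open 0.0381 t 14.62 F [-3.3 -0.3  2.7]
UNITS shift [-0.   -0.   -0.19] yawturn deg -0.1 units -0.01 level rot [0.012 0.02  0.   ]
```

```bash
python3 -m crank '[{"linear":[0,0,-0.13],"rot":[0,0,0],"hand":0},{"linear":[0,0,-0.1],"rot":[0,0,0],"hand":0}]'; python3 -m crank '[{"linear":[0,0,-0.06],"rot":[0,0,0],"hand":0}]'; python3 - <<'E'
from h import *
plan(0.5758,-0.1951,0.0585,100.8)
E
```

```text
clock: 14.88
tool_pos: [0.5761, -0.1953, 0.0568]
orientation: [-53.9, 89.8, -43.0]
force: [-14.4, 10.7, 45.1]
opening: 0.0377
clock: 15.0
tool_pos: [0.5763, -0.1953, 0.0565]
orientation: [-55.4, 89.8, -44.4]
force: [-15.3, 11.0, 44.8]
opening: 0.0378
at [ 0.5763 -0.1953  0.0565] jaw 101.0 j [ -0.  23. -20.   0. -47. -79.] open 0.0378 t 15.0 F [-15.3  11.   44.8]
UNITS shift [-0.01  0.    0.03] yawturn deg -0.2 units -0.03 level rot [0.031 0.031 0.   ]
```

```bash
python3 -m crank '[{"linear":[0,0,0],"rot":[0,0,0],"hand":0.65},{"linear":[0,0,0],"rot":[0,0,0],"hand":0.65},{"linear":[0,0,0.5],"rot":[0,0,0],"hand":0.65},{"linear":[0,0,0.3],"rot":[0,0,0],"hand":0},{"linear":[0,0,0],"rot":[0,0,0],"hand":0},{"linear":[0,0,0],"rot":[0,0,0],"hand":0},{"linear":[0,0,0],"rot":[0,0,0],"hand":0},{"linear":[0,0,0],"rot":[0,0,0],"hand":0}]'; python3 - <<'E'
from h import *
plan(0.5773,-0.1948,0.084,100.8)
E
```

```text
clock: 16.0
tool_pos: [0.5754, -0.1946, 0.1004]
orientation: [-146.0, 89.9, -135.1]
force: [-0.3, 0.3, -0.3]
opening: 0.0125
at [ 0.5754 -0.1946  0.1004] jaw 100.9 j [ -0.  20. -17.   0. -52. -79.] open 0.0125 t 16.0 F [-0.3  0.3 -0.3]
UNITS shift [ 0.03 -0.   -0.27] yawturn deg -0.1 units -0.02 level rot [ 0.015 -0.015  0.   ]
```

```bash
python3 -m crank '[{"linear":[0.03,0,-0.2],"rot":[0,0,0],"hand":0},{"linear":[0,0,-0.07],"rot":[0,0,0],"hand":0}]'; python3 -m crank '[{"linear":[0,0,-0.05],"rot":[0,0,0],"hand":0}]'; python3 -m crank '[{"linear":[0,0,-0.05],"rot":[0,0,0],"hand":0}]'
```

```text
clock: 16.25
tool_pos: [0.5771, -0.1945, 0.0826]
orientation: [-158.8, 89.9, -148.0]
force: [0.5, -0.8, -1.4]
opening: 0.0005
clock: 16.38
tool_pos: [0.5774, -0.1949, 0.0821]
orientation: [-133.1, 89.8, -122.1]
force: [-14.1, 9.0, 47.5]
opening: 0.0004
clock: 16.5
tool_pos: [0.5775, -0.195, 0.0823]
orientation: [-114.0, 89.8, -103.0]
force: [-12.2, 6.4, 32.6]
opening: 0.0008
```

The lid reads 0.082 under load, exactly home. Pressing the black lid the same way.

```bash
python3 -m crank '[{"linear":[0,0,0.4],"rot":[0,0,0],"hand":0},{"linear":[-0.7,-0.14,0.1],"rot":[0,0,0],"hand":0},{"linear":[-0.67,-0.13,0],"rot":[0,0,0],"hand":0},{"linear":[0,0,0],"rot":[0,0,0],"hand":0}]'; python3 - <<'E'
from h import *
plan(0.4955,-0.2108,0.084,100.8)
E
```

```text
clock: 17.0
tool_pos: [0.4934, -0.2112, 0.1129]
orientation: [-104.6, 89.8, -93.4]
force: [0.8, -1.0, 0.2]
opening: 0.0005
at [ 0.4934 -0.2112  0.1129] jaw 101.1 j [ -2.  14. -26.   0. -51. -77.] open 0.0005 t 17.0 F [ 0.8 -1.   0.2]
UNITS shift [ 0.03  0.01 -0.48] yawturn deg -0.3 units -0.06 level rot [ 0.045 -0.003  0.   ]
```

```bash
python3 -m crank '[{"linear":[0.02,0,-0.3],"rot":[0,0,0],"hand":0},{"linear":[0,0,-0.15],"rot":[0,0,0],"hand":0}]'; python3 -m crank '[{"linear":[0,0,-0.06],"rot":[0,0,0],"hand":0}]'; python3 -m crank '[{"linear":[0,0,-0.05],"rot":[0,0,0],"hand":0}]'
```

```text
clock: 17.25
tool_pos: [0.4963, -0.2115, 0.0862]
orientation: [-68.1, 89.7, -57.0]
force: [-0.1, 0.8, -0.6]
opening: 0.0007
clock: 17.38
tool_pos: [0.4968, -0.2115, 0.0823]
orientation: [-75.1, 89.7, -64.0]
force: [-3.5, 2.1, 14.5]
opening: 0.0001
clock: 17.5
tool_pos: [0.4971, -0.2119, 0.0821]
orientation: [-85.5, 89.6, -74.3]
force: [-18.4, 12.0, 55.6]
opening: 0.0002
```

Black is home as well, with its lid at 0.082 under load. Green is next.

```bash
python3 -m crank '[{"linear":[0,0,0.8],"rot":[0,0,0],"hand":0.68},{"linear":[0.17,0.73,0.5],"rot":[0,0,0.6],"hand":0.68},{"linear":[0.17,0.73,0],"rot":[0,0,0.6],"hand":0.68},{"linear":[0.17,0.73,0],"rot":[0,0,0.6],"hand":0.68},{"linear":[0.17,0.73,0],"rot":[0,0,0.6],"hand":0.68},{"linear":[0.17,0.73,0],"rot":[0,0,0.6],"hand":0.68},{"linear":[0.17,0.73,0],"rot":[0,0,0.6],"hand":0.68},{"linear":[0.17,0.73,-0.3],"rot":[0,0,0.6],"hand":0.68},{"linear":[0.17,0.6,-0.4],"rot":[0,0,0],"hand":0.68},{"linear":[0,0,0],"rot":[0,0,0],"hand":0.68},{"linear":[0,0,0],"rot":[0,0,0],"hand":0.68}]'; python3 - <<'E'
from h import *
plan(0.5808,0.1367,0.11,122); s=wsnap('w7.png')
blobs(s,0.048,0.07)
E
```

```text
clock: 18.88
tool_pos: [0.5855, 0.1446, 0.1229]
orientation: [-54.8, 89.3, -21.7]
force: [-0.3, -0.3, 0.4]
opening: 0.0594
at [0.5855 0.1446 0.1229] jaw 123.1 j [ 33.  18. -17.   1. -54. -90.] open 0.0594 t 18.88 F [-0.3 -0.3  0.4]
UNITS shift [-0.08 -0.13 -0.21] yawturn deg -1.1 units -0.22 level rot [0.05  0.126 0.   ]
[357.  60.] 6053 z 0.0606 [469.  126.1  54.3  38.2  -9.1] tilt [-0.011  0.009] rgb [149.  79.  43.]
[466. 202.] 18022 z 0.0539 [510.5 253.2 126.7  92.1  12.3] tilt [0.022 0.007] rgb [151. 141. 125.]
[274. 215.] 3970 z 0.0606 [581.6 138.3  54.   38.1  31.4] tilt [0.025 0.016] rgb [ 71. 150.  83.]
```

View pics/w7.png

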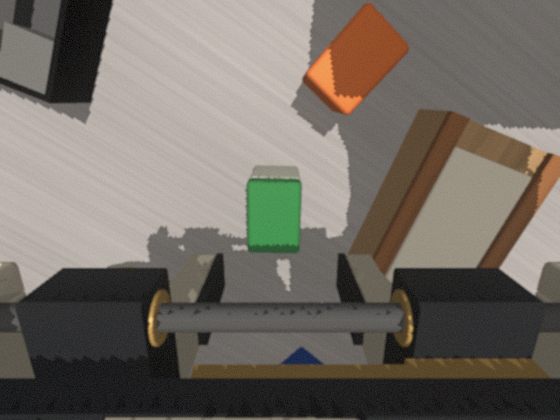

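The green jar is confirmed at (274,215), with orange at (357,60) and the stand at right. Centring and going down.

```bash
python3 -m crank '[{"linear":[-0.05,-0.13,0],"rot":[0.05,0.12,-0.34],"hand":0.68},{"linear":[0,0,-0.2],"rot":[0,0,0],"hand":0.68},{"linear":[0,0,0],"rot":[0,0,0],"hand":0.68}]'; python3 - <<'E'
from h import *
plan(0.5825,0.1368,0.037,121.4)
E
```

```text
clock: 19.3
tool_pos: [0.5824, 0.134, 0.1115]
orientation: [16.8, 89.9, 47.8]
force: [-1.1, 0.2, -0.0]
opening: 0.0597
at [0.5824 0.134  0.1115] jaw 121.1 j [ 32.  19. -18.  -0. -53. -91.] open 0.0597 t 19.3 F [-1.1  0.2 -0. ]
UNITS shift [ 0.    0.05 -1.24] yawturn deg 0.3 units 0.07 level rot [-0.016  0.014  0.   ]
```

```bash
python3 -m crank '[{"linear":[-0.01,0.04,-0.42],"rot":[0,0,0],"hand":0.68},{"linear":[-0.01,0,-0.42],"rot":[0,0,0],"hand":0.68},{"linear":[-0.01,0,-0.38],"rot":[0,0,0],"hand":0.68},{"linear":[0,0,0],"rot":[0,0,0],"hand":0.68},{"linear":[0,0,0],"rot":[0,0,0],"hand":0},{"linear":[0,0,0],"rot":[0,0,0],"hand":0},{"linear":[0,0,0],"rot":[0,0,0],"hand":0},{"linear":[0,0,0],"rot":[0,0,0],"hand":0}]'; python3 - <<'E'
from h import *
plan(0.511,-0.289,0.14,100.8)
E
```

```text
clock: 20.3
tool_pos: [0.5831, 0.136, 0.0408]
orientation: [-3.1, 89.5, 27.9]
force: [-0.1, -0.4, -0.8]
opening: 0.0377
at [0.5831 0.136  0.0408] jaw 121.0 j [ 32.  24. -22.   0. -44. -91.] open 0.0377 t 20.3 F [-0.1 -0.4 -0.8]
UNITS shift [-1.2  -7.08  1.65] yawturn deg -20.2 units -4.04 level rot [-0.047  0.088  0.   ]
```

```bash
python3 -m crank '[{"linear":[0,0,0.9],"rot":[0,0.09,0],"hand":0},{"linear":[0,0,0.9],"rot":[0,0,0],"hand":0},{"linear":[-0.12,-0.6,0.4],"rot":[0,0,-0.4],"hand":0},{"linear":[-0.12,-0.7,0],"rot":[0,0,-0.4],"hand":0},{"linear":[-0.12,-0.7,0],"rot":[0,0,-0.4],"hand":0},{"linear":[-0.12,-0.7,0],"rot":[0,0,-0.4],"hand":0},{"linear":[-0.12,-0.7,0],"rot":[0,0,-0.4],"hand":0},{"linear":[-0.12,-0.7,0],"rot":[0,0,-0.4],"hand":0},{"linear":[-0.12,-0.7,0],"rot":[0,0,-0.4],"hand":0},{"linear":[-0.12,-0.7,0],"rot":[0,0,-0.4],"hand":0},{"linear":[-0.12,-0.7,0],"rot":[0,0,-0.4],"hand":0},{"linear":[-0.12,-0.7,0],"rot":[0,0,-0.4],"hand":0},{"linear":[0,0,0],"rot":[0,0,0],"hand":0},{"linear":[0,0,0],"rot":[0,0,0],"hand":0}]'; python3 - <<'E'
from h import *
plan(0.5094,-0.2893,0.1,100.8); s=wsnap('w8.png'); held(s)
E
```

```text
clock: 22.05
tool_pos: [0.5057, -0.2899, 0.1793]
orientation: [33.4, 89.6, 43.9]
force: [-0.4, -0.8, -1.0]
opening: 0.0377
at [ 0.5057 -0.2899  0.1793] jaw 100.4 j [-11.  14. -15.  -0. -61. -69.] open 0.0377 t 22.05 F [-0.4 -0.8 -1. ]
UNITS shift [ 0.06  0.01 -1.32] yawturn deg 0.4 units 0.07 level rot [-0.052  0.054  0.   ]
202 toolx 0.0378 tooly 0.0118 toolz -0.0274
208 toolx 0.0267 tooly 0.0016 toolz -0.0271
214 toolx 0.016 tooly 0.0016 toolz -0.027
220 toolx 0.0065 tooly 0.0016 toolz -0.027
226 toolx -0.0023 tooly 0.0016 toolz -0.0269
232 toolx -0.0103 tooly 0.0016 toolz -0.027
238 toolx -0.0176 tooly 0.0016 toolz -0.027
244 toolx -0.0202 tooly 0.0016 toolz -0.0252
250 toolx -0.0208 tooly 0.0016 toolz -0.0225
256 toolx -0.0209 tooly 0.0016 toolz -0.0196
262 toolx -0.0209 tooly 0.0016 toolz -0.0166
268 toolx -0.0207 tooly 0.0016 toolz -0.0135
274 toolx -0.0207 tooly 0.0018 toolz -0.0104
280 toolx -0.0208 tooly 0.0016 toolz -0.0074
286 toolx -0.0206 tooly 0.0016 toolz -0.0041
292 toolx -0.0207 tooly 0.0016 toolz -0.0009
298 toolx -0.0207 tooly 0.0016 toolz 0.0023
ymin/max [-0.01067194  0.01395061]
```

View pics/w8.png

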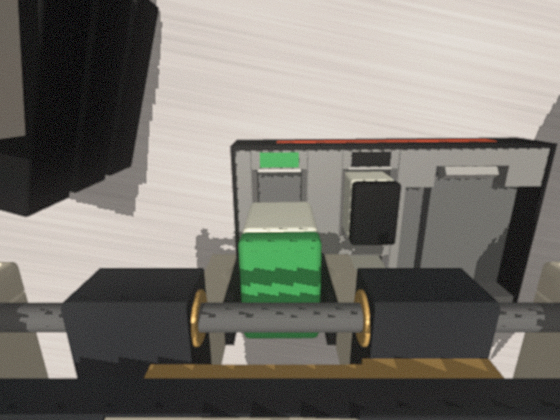

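```bash
python3 - <<'E'
from h import *
s=dict(np.load('pics/w8.npz'));W=world(s);v,u=np.mgrid[:420,:560]
for lo,hi in ((.0,.05),(.06,.1),(.11,.16)):
    m=(u<165)&(v<220)&(W[...,2]>lo+.01)&(W[...,2]<hi); w=W[m]; print(lo,m.sum(), rect(w[:,:2]), np.nanmax(w[:,1]) , w[np.nanargmax(w[:,1])], 'xmax',w[np.nanargmax(w[:,0])])
E
```

```text
0.0 4098 [ 438.6 -433.3  152.5    6.3   -6.8] -0.4216073011366416 [ 0.36643287 -0.4216073   0.01362927] xmax [ 0.51414875 -0.44387419  0.04979887]
0.06 5227 [ 447.7 -437.4  143.8    6.5   -6.9] -0.42612810557119385 [ 0.38018753 -0.42612811  0.0737605 ] xmax [ 0.51876952 -0.44844576  0.09323104]
0.11 11449 [ 453.4 -446.2  130.1   21.3   -9.6] -0.43067528760218365 [ 0.39145792 -0.43067529  0.12731414] xmax [ 0.51872583 -0.44848669  0.12428507]
```

```bash
python3 -m crank '[{"linear":[0.05,0,-0.4],"rot":[-0.05,0.05,0.07],"hand":0},{"linear":[-0.01,0,-0.4],"rot":[0,0,0],"hand":0},{"linear":[0,0,-0.4],"rot":[0,0,0],"hand":0},{"linear":[0,0,0],"rot":[0,0,0],"hand":0}]'; python3 - <<'E'
from h import *
plan(0.5094,-0.2893,0.095,100.8)
E
```

```text
clock: 22.6
tool_pos: [0.5099, -0.2858, 0.107]
orientation: [-18.4, 89.8, -7.2]
force: [-0.4, -0.2, -1.1]
opening: 0.0379
at [ 0.5099 -0.2858  0.107 ] jaw 101.2 j [-10.  18. -20.  -0. -52. -69.] open 0.0379 t 22.6 F [-0.4 -0.2 -1.1]
UNITS shift [-0.01 -0.06 -0.2 ] yawturn deg -0.4 units -0.08 level rot [0.004 0.032 0.   ]
```

```bash
python3 -m crank '[{"linear":[-0.01,-0.07,-0.15],"rot":[0,0.03,-0.08],"hand":0},{"linear":[-0.01,-0.01,-0.15],"rot":[0,0,0],"hand":0},{"linear":[0,0,0],"rot":[0,0,0],"hand":0}]'; python3 - <<'E'
from h import *
plan(0.5094,-0.2893,0.06,100.8)
E
```

```text
clock: 22.98
tool_pos: [0.5104, -0.2904, 0.0902]
orientation: [-35.4, 89.8, -24.5]
force: [-0.1, -0.2, -1.3]
opening: 0.0376
at [ 0.5104 -0.2904  0.0902] jaw 100.9 j [-11.  19. -21.   0. -50. -69.] open 0.0376 t 22.98 F [-0.1 -0.2 -1.3]
UNITS shift [-0.02  0.02 -0.5 ] yawturn deg -0.1 units -0.02 level rot [0.016 0.036 0.   ]
```

```bash
python3 -m crank '[{"linear":[-0.02,0.02,-0.15],"rot":[0,0.04,0],"hand":0},{"linear":[0,0,-0.15],"rot":[0,0,0],"hand":0},{"linear":[0,0,-0.15],"rot":[0,0,0],"hand":0}]';python3 -m crank '[{"linear":[0,0,-0.1],"rot":[0,0,0],"hand":0}]';
```

```text
clock: 23.35
tool_pos: [0.5102, -0.2898, 0.0638]
orientation: [-59.2, 89.8, -48.3]
force: [-1.1, -1.0, 2.3]
opening: 0.0376
clock: 23.48
tool_pos: [0.5102, -0.2898, 0.0589]
orientation: [-67.3, 89.8, -56.3]
force: [-11.1, 14.7, 44.9]
opening: 0.0379
```

Seated. Releasing, then pressing with shut fingers.

```bash
python3 -m crank '[{"linear":[0,0,0.0],"rot":[0,0,0],"hand":0.63},{"linear":[0,0,0],"rot":[0,0,0],"hand":0.63},{"linear":[0,0,0.5],"rot":[0,0,0],"hand":0.63},{"linear":[0,0,0.3],"rot":[0,0,0],"hand":0},{"linear":[0,0,0],"rot":[0,0,0],"hand":0},{"linear":[0,0,0],"rot":[0,0,0],"hand":0},{"linear":[0,0,0],"rot":[0,0,0],"hand":0},{"linear":[0,0,-0.25],"rot":[0,0,0],"hand":0}]';python3 -m crank '[{"linear":[0,0,-0.06],"rot":[0,0,0],"hand":0}]'
```

```text
clock: 24.48
tool_pos: [0.5095, -0.2893, 0.0886]
orientation: [-106.2, 89.9, -95.2]
force: [0.5, 0.6, 0.5]
opening: 0.0107
clock: 24.6
tool_pos: [0.5083, -0.2889, 0.0828]
orientation: [-173.1, 89.8, -162.2]
force: [-0.3, -0.4, 0.0]
opening: 0.0023
```

```bash
python3 -m crank '[{"linear":[0,0,-0.05],"rot":[0,0,0],"hand":0}]';python3 -m crank '[{"linear":[0,0,-0.03],"rot":[0,0,0],"hand":0}]'; python3 -m crank '[{"linear":[0,0,0.6],"rot":[0,0,0],"hand":0},{"linear":[0,0.3,0.9],"rot":[0,0,0],"hand":0},{"linear":[0.6,0.9,0.9],"rot":[0,0,0],"hand":0},{"linear":[0.6,0.8,0.4],"rot":[0,0,0],"hand":0},{"linear":[0,0,0],"rot":[0,0,0],"hand":0},{"linear":[0,0,0],"rot":[0,0,0],"hand":0}]'; python3 - <<'E'
from h import *
plan(0.58,-0.18,0.25); s=wsnap('w9.png'); blobs(s,0.052,0.07); blobs(s,0.072,0.09); save('top','top2.png')
E
```

```text
clock: 24.72
tool_pos: [0.5089, -0.2896, 0.082]
orientation: [-146.3, 89.8, -135.3]
force: [-10.4, 9.3, 50.5]
opening: 0.0008
clock: 24.85
tool_pos: [0.509, -0.2899, 0.0823]
orientation: [-134.6, 89.7, -123.6]
force: [-6.6, 5.8, 20.5]
opening: 0.0004
clock: 25.6
tool_pos: [0.5708, -0.1818, 0.239]
orientation: [-162.7, 89.7, -151.7]
force: [-0.9, 0.2, -0.8]
opening: 0.0002
at [ 0.5708 -0.1818  0.239 ] jaw 101.0 j [  1.  13.  -8.   0. -69. -80.] open 0.0002 t 25.6 F [-0.9  0.2 -0.8]
UNITS shift [0.15 0.03 0.18] yawturn deg 0 units 0.0 level rot [ 0.031 -0.059  0.   ]
[20. 40.] 1181 z 0.0612 [ 479.3 -439.4   72.8    4.    -6.6] tilt [0.074 0.593] rgb [19. 18. 19.]
[203. 107.] 220 z 0.0607 [ 505.9 -269.2   51.4    1.6   11. ] tilt [ 1.011 -5.243] rgb [113. 114. 102.]
[ 5. 37.] 886 z 0.0781 [ 481.9 -439.6   67.5    3.9   -7.5] tilt [0.063 0.808] rgb [18. 17. 17.]
[179. 107.] 2610 z 0.0805 [ 509.2 -287.2   53.6   38.3   11. ] tilt [ 0.005 -0.026] rgb [ 87. 177. 101.]
[264. 107.] 2531 z 0.0806 [ 494.2 -210.6   53.5   37.7   11.2] tilt [0.001 0.002] rgb [60. 58. 55.]
[266. 196.] 2007 z 0.0807 [ 576.2 -193.4   53.    37.7   11.2] tilt [0.011 0.006] rgb [249. 225. 104.]
```

View pics/w9.png

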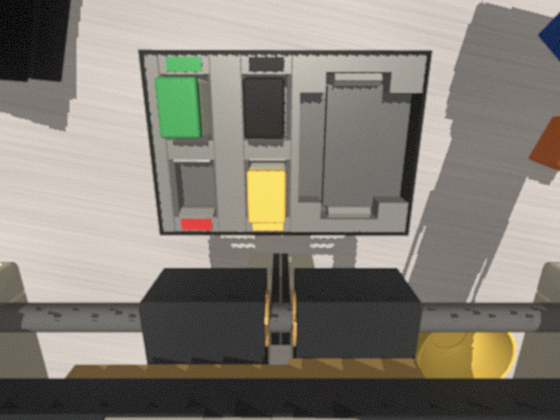

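View pics/top2.png

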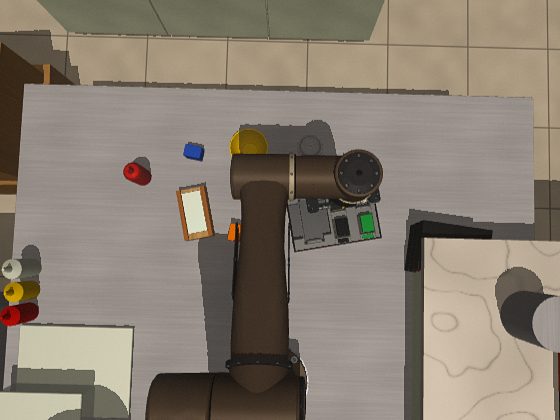

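All three jars are home: lids at 0.0806 raw, or 0.082 after the -1.4 mm offset, and centres within 2 mm. Before dropping red, I'll check the area that is hidden near the cartons, and I'll measure the stand and tile.

```bash
python3 - <<'E'
from h import *
s=dict(np.load('pics/top2.npz'));W=world(s)
for u,v in ((450,300),(500,270),(425,270),(450,230),(412,250),(515,180),(100,350),(20,268)): print((u,v),np.round(W[v,u],3))
s=save('side','side2.png'); W=world(s)
hsv=cv2.cvtColor(s['image'],cv2.COLOR_RGB2HSV);H,S,V=[hsv[...,i].astype(int) for i in range(3)]
N,L,st,c=cv2.connectedComponentsWithStats((((H<5)|(H>174))&(S>120)&(V>60)).astype(np.uint8))
for i in range(1,N):
    if st[i,4]>15: print('red',c[i].round(),st[i,4],np.nanmedian(W[L==i],0).round(3))
E
```

```text
(450, 300) [ 0.289 -0.515  0.19 ]
(500, 270) [ 0.378 -0.662  0.185]
(425, 270) [ 0.373 -0.444  0.185]
(450, 230) [ 0.493 -0.531  0.139]
(412, 250) [ 0.431 -0.435  0.065]
(515, 180) [ 0.67  -0.786  0.003]
(100, 350) [0.09  0.539 0.019]
(20, 268) [0.345 0.751 0.136]
red [204. 307.] 1313 [0.636 0.456 0.093]
```

View pics/side2.png

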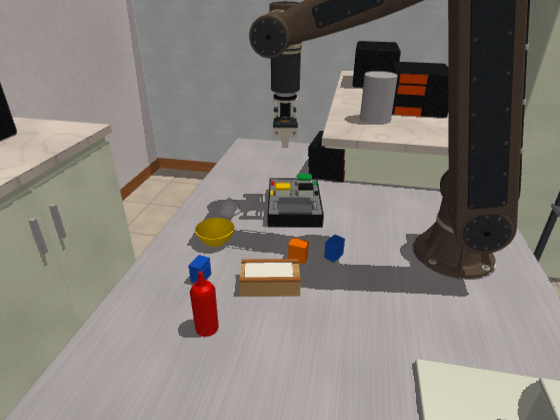

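No red jar anywhere, so it is absent in this run. Moving over the far end of the stand for a wrist view.

```bash
python3 -m crank '[{"linear":[0.1,0.75,0],"rot":[0,0,0],"hand":0},{"linear":[0.1,0.75,0],"rot":[0,0,0],"hand":0},{"linear":[0.1,0.75,0],"rot":[0,0,0],"hand":0},{"linear":[0.1,0.75,0],"rot":[0,0,0],"hand":0},{"linear":[0.1,0.75,0],"rot":[0,0,0],"hand":0},{"linear":[0.1,0.75,0],"rot":[0,0,0],"hand":0},{"linear":[0.1,0.75,0],"rot":[0,0,0],"hand":0},{"linear":[0.1,0.75,0],"rot":[0,0,0],"hand":0},{"linear":[0.1,0.75,0],"rot":[0,0,0],"hand":0},{"linear":[0.1,0.6,0],"rot":[0,0,0],"hand":0},{"linear":[0,0,0],"rot":[0,0,0],"hand":0},{"linear":[0,0,0],"rot":[0,0,0],"hand":0}]'; python3 - <<'E'
from h import *
plan(0.625,0.27,0.22,102.3); s=wsnap('w10.png')
blobs(s,0.046,0.0518,400); blobs(s,0.0518,0.0585,300); blobs(s,0.046,0.0585,300)
E
```

```text
clock: 27.25
tool_pos: [0.6266, 0.2576, 0.2293]
orientation: [-163.4, 88.7, -153.6]
force: [0.0, 0.1, 1.4]
opening: 0.0005
at [0.6266 0.2576 0.2293] jaw 99.8 j [  39.   21.    3.   -0.  -72. -119.] open 0.0005 t 27.25 F [0.  0.1 1.4]
UNITS shift [-0.03  0.21 -0.15] yawturn deg 2.5 units 0.5 level rot [ 0.112 -0.226  0.   ]
[293.  10.] 1431 z 0.0486 [458.5 241.8  64.1  18.5 -77.4] tilt [0.007 0.004] rgb [118.  94.  67.]
[298. 169.] 663 z 0.0486 [600.1 272.8  64.5  13.7 -81.1] tilt [-0.005  0.001] rgb [188. 153. 113.]
[255.  86.] 2467 z 0.0546 [536.3 219.4 158.1  13.2  12.3] tilt [ 0.002 -0.004] rgb [162. 112.  75.]
[337.  84.] 2438 z 0.0547 [521.3 294.9 154.2  13.6  12.4] tilt [-0.002  0.015] rgb [99. 69. 47.]
[296.  90.] 8964 z 0.0536 [530.8 257.5 129.8  59.9  12.9] tilt [-0.     0.002] rgb [162. 155. 140.]
[296.  85.] 16690 z 0.0537 [527.5 256.9 159.5  90.3  12.2] tilt [0.006 0.003] rgb [159. 149. 133.]
[ 95. 251.] 1251 z 0.0523 [727.7  81.5 124.8  86.3 -55.3] tilt [-0.016  0.006] rgb [185. 153.  70.]
```

View pics/w10.png

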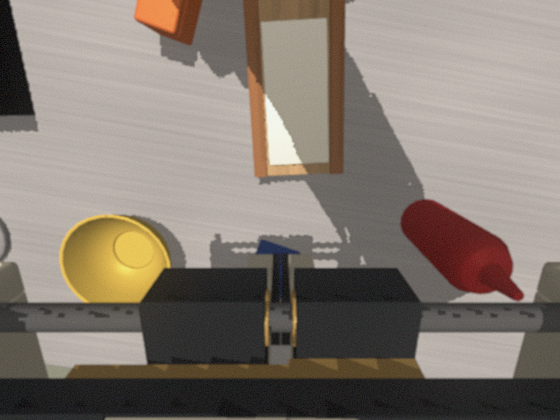

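The stand is at (527.8,255.2) mm with yaw 12.2° (160x90 confirmed). The tile shows at (296,90) px, 130x60. I'll go down beyond its far end and push it towards the robot.

```bash
python3 -m crank '[{"linear":[-0.29,0.25,0],"rot":[0.11,-0.23,0.48],"hand":0},{"linear":[0,0,-0.7],"rot":[0,0,0],"hand":0},{"linear":[0,0,-0.7],"rot":[0,0,0],"hand":0},{"linear":[0,0,-0.7],"rot":[0,0,0],"hand":0},{"linear":[0,0,0],"rot":[0,0,0],"hand":0}]'; python3 - <<'E'
from h import *
plan(0.6095,0.2727,0.053,102.2)
E
```

```text
clock: 27.92
tool_pos: [0.6096, 0.2657, 0.1026]
orientation: [6.2, 89.8, 18.1]
force: [-0.0, 0.0, 0.5]
opening: 0.0004
at [0.6096 0.2657 0.1026] jaw 101.9 j [  40.   25.  -10.    0.  -55. -119.] open 0.0004 t 27.93 F [-0.   0.   0.5]
UNITS shift [-0.    0.12 -0.83] yawturn deg 0.3 units 0.07 level rot [-0.015  0.045  0.   ]
```

```bash
python3 -m crank '[{"linear":[0,0.13,-0.4],"rot":[0,0.05,0.07],"hand":0},{"linear":[0,0,-0.35],"rot":[0,0,0],"hand":0},{"linear":[0,0,0],"rot":[0,0,0],"hand":0}]'; python3 - <<'E'
from h import *
plan(0.6095,0.2727,0.053,102.2);wsnap('w11.png')
E
```

```text
clock: 28.3
tool_pos: [0.6133, 0.2729, 0.0637]
orientation: [23.3, 89.6, 35.5]
force: [-0.1, 0.6, -0.0]
opening: 0.0006
at [0.6133 0.2729 0.0637] jaw 102.1 j [  41.   28.  -11.    0.  -51. -119.] open 0.0006 t 28.3 F [-0.1  0.6 -0. ]
UNITS shift [-0.06 -0.   -0.18] yawturn deg 0.1 units 0.01 level rot [-0.051  0.072  0.   ]
```

View pics/w11.png

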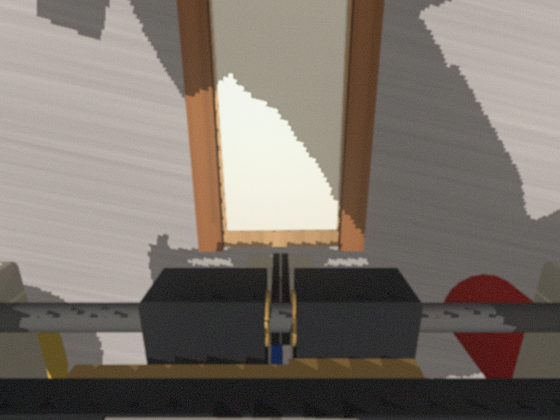

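```bash
python3 -m crank '[{"linear":[-0.04,0,-0.18],"rot":[-0.05,0.07,0],"hand":0},{"linear":[0,0,0],"rot":[0,0,0],"hand":0}]'; python3 -m crank '[{"linear":[-0.15,-0.03,0],"rot":[0,0,0],"hand":0},{"linear":[-0.15,-0.03,0],"rot":[0,0,0],"hand":0}]'; python3 - <<'E'
from h import *
plan(0.5429,0.2585,0.053,102.2)
E
```

```text
clock: 28.6
tool_pos: [0.613, 0.2739, 0.0569]
orientation: [20.7, 89.7, 32.8]
force: [0.2, -0.3, -0.1]
opening: 0.0007
clock: 28.85
tool_pos: [0.5947, 0.2703, 0.0576]
orientation: [20.8, 89.6, 32.9]
force: [-0.4, 0.2, -0.1]
opening: 0.0001
at [0.5947 0.2703 0.0576] jaw 102.1 j [  42.   27.  -14.    0.  -49. -119.] open 0.0001 t 28.85 F [-0.4  0.2 -0.1]
UNITS shift [-0.86 -0.2  -0.08] yawturn deg 0.1 units 0.02 level rot [-0.045  0.069  0.   ]
```

The tip is 2 mm too high and went over the tile's edge. Backing off, then lowering.

```bash
python3 -m crank '[{"linear":[0.3,0.06,0],"rot":[0,0,0],"hand":0},{"linear":[0.02,0,-0.08],"rot":[0,0.07,0],"hand":0},{"linear":[0,0,-0.06],"rot":[0,0,0],"hand":0},{"linear":[0,0,0],"rot":[0,0,0],"hand":0}]'; python3 - <<'E'
from h import *
plan(0.6095,0.2727,0.053,102.2)
E
```

```text
clock: 29.35
tool_pos: [0.6116, 0.2738, 0.0503]
orientation: [74.5, 89.7, 86.7]
force: [2.1, -1.3, 2.3]
opening: 0.0002
at [0.6116 0.2738 0.0503] jaw 102.2 j [  41.   29.  -12.   -0.  -50. -118.] open 0.0002 t 29.35 F [ 2.1 -1.3  2.3]
UNITS shift [-0.04 -0.02  0.04] yawturn deg 0.0 units 0.0 level rot [-0.053  0.003  0.   ]
```

Touching the deck lightly at z=0.0503. Raising 2 mm and pushing.

```bash
python3 -m crank '[{"linear":[0,0,0.04],"rot":[0,0,0],"hand":0},{"linear":[-0.12,-0.03,0],"rot":[-0.03,0,0],"hand":0},{"linear":[-0.12,-0.03,0],"rot":[0,0,0],"hand":0}]'; python3 - <<'E'
from h import *
plan(0.5429,0.2585,0.053,102.2)
E
```

```text
clock: 29.72
tool_pos: [0.5959, 0.2699, 0.0525]
orientation: [76.1, 89.9, 88.3]
force: [0.4, -0.3, 0.8]
opening: 0.0005
at [0.5959 0.2699 0.0525] jaw 102.2 j [  41.   27.  -14.   -0.  -49. -119.] open 0.0005 t 29.73 F [ 0.4 -0.3  0.8]
UNITS shift [-0.88 -0.19  0.01] yawturn deg 0.0 units 0.01 level rot [-0.021  0.001  0.   ]
```

```bash
python3 -m crank '[{"linear":[-0.15,-0.03,0],"rot":[0,0,0],"hand":0},{"linear":[-0.15,-0.03,0],"rot":[0,0,0],"hand":0},{"linear":[-0.15,-0.03,0],"rot":[0,0,0],"hand":0},{"linear":[0,0,0],"rot":[0,0,0],"hand":0}]'; python3 - <<'E'
from h import *
plan(0.5429,0.2585,0.053,102.2);s=wsnap('w12.png'); s=save('top','top3.png')
cv2.imwrite('pics/top3c.png',cv2.resize(s['image'][160:270,130:300,::-1],None,fx=4,fy=4,interpolation=cv2.INTER_CUBIC))
E
```

```text
clock: 30.22
tool_pos: [0.5656, 0.2638, 0.0526]
orientation: [96.4, 89.9, 108.6]
force: [0.6, -0.0, -0.1]
opening: 0.0004
at [0.5656 0.2638 0.0526] jaw 102.2 j [  43.   25.  -18.   -0.  -47. -121.] open 0.0004 t 30.23 F [ 0.6 -0.  -0.1]
UNITS shift [-0.38 -0.09  0.01] yawturn deg 0.0 units 0.0 level rot [-0.02  -0.007  0.   ]
```

View pics/w12.png

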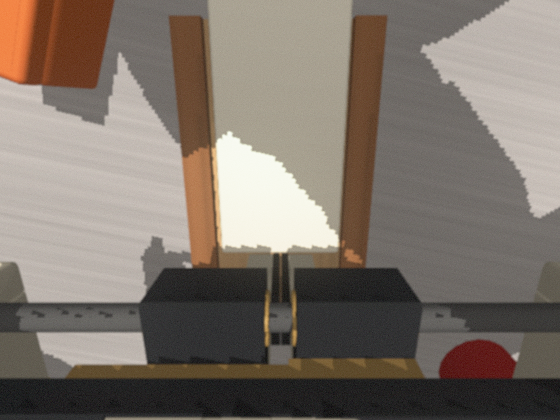

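View pics/top3c.png

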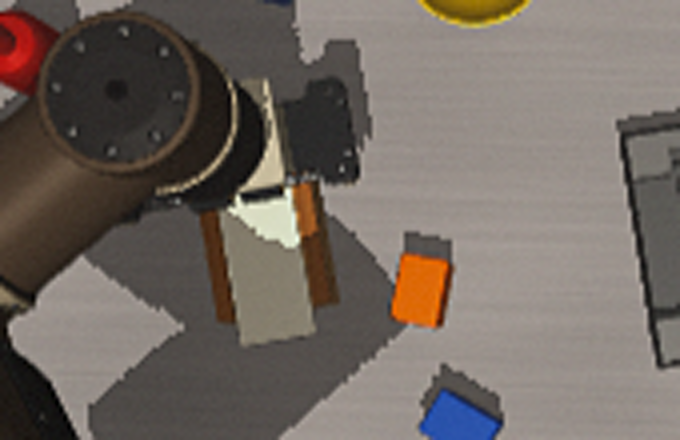

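The tile is sliding straight and overhangs about 2 cm. It needs about 23 mm more.

```bash
python3 -m crank '[{"linear":[-0.13,-0.03,0],"rot":[0,0,0],"hand":0},{"linear":[-0.13,-0.03,0],"rot":[0,0,0],"hand":0},{"linear":[-0.12,-0.02,0],"rot":[0,0,0],"hand":0},{"linear":[0,0,0],"rot":[0,0,0],"hand":0}]'; python3 - <<'E'
from h import *
plan(0.5429,0.2585,0.053,102.2);s=save('top','top4.png')
im=s['image'];W=world(s)
blobs(s,0.046,0.065,100,420)
E
```

```text
clock: 30.82
tool_pos: [0.5426, 0.259, 0.0526]
orientation: [67.2, 89.9, 79.4]
force: [-0.9, 0.9, -0.1]
opening: 0.0003
at [0.5426 0.259  0.0526] jaw 102.2 j [  44.   23.  -21.   -0.  -46. -122.] open 0.0003 t 30.82 F [-0.9  0.9 -0.1]
UNITS shift [ 0.   -0.01  0.01] yawturn deg 0.0 units 0.01 level rot [-0.025  0.005  0.   ]
[198. 233.] 852 z 0.056 [464.2 240.1 116.   91.6  12.6] tilt [-0.001  0.011] rgb [131. 123. 107.]
```

```bash
python3 -m crank '[{"linear":[0.15,0.03,0],"rot":[0,0,0],"hand":0},{"linear":[0,0,0.7],"rot":[0,0,0],"hand":0.5},{"linear":[0,0,0.9],"rot":[0,0,0],"hand":0.85},{"linear":[0,0,0.5],"rot":[0,0,0],"hand":0.85},{"linear":[0,0,0],"rot":[0,0,0],"hand":0.85},{"linear":[0,0,0],"rot":[0,0,0],"hand":0.85}]'; python3 - <<'E'
from h import *
s=wsnap('w13.png'); blobs(s,0.0518,0.0585,300); blobs(s,0.046,0.0585,300)
plan(0.43,0.235,0.15,102.2)
E
```

```text
clock: 31.62
tool_pos: [0.554, 0.2604, 0.1805]
orientation: [-178.0, 89.9, -165.9]
force: [-0.3, 0.4, -0.2]
opening: 0.045
[281.  91.] 12348 z 0.0536 [467.6 244.6 129.   60.   12.2] tilt [-0.     0.001] rgb [166. 159. 143.]
[235. 162.] 2814 z 0.0546 [535.5 219.2 159.8  13.3  12.3] tilt [ 0.002 -0.006] rgb [171. 117.  79.]
[325. 162.] 2816 z 0.0547 [519.3 294.3 159.6  13.2  12.3] tilt [-0.002  0.01 ] rgb [103.  72.  50.]
[281. 136.] 24006 z 0.0535 [505.  251.8 205.5  90.2  12.3] tilt [-0.022 -0.001] rgb [166. 157. 134.]
at [0.5541 0.2604 0.1805] jaw 102.1 j [  43.   17.  -11.   -0.  -62. -121.] open 0.0487 t 31.68 F [ 0.8 -0.4 -0.1]
UNITS shift [-2.07 -0.42 -0.51] yawturn deg 0.1 units 0.01 level rot [ 0.009 -0.025  0.   ]
```

View pics/w13.png

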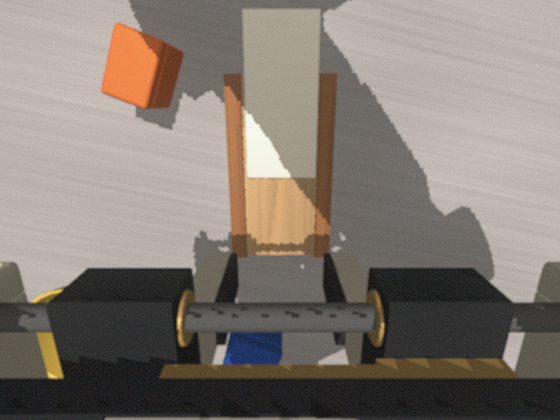

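The tile overhangs 45 mm and lies flat (z 0.0536 raw, no tilt). I'll grip it 26 mm in from its near end.

```bash
python3 -m crank '[{"linear":[-0.52,-0.11,0],"rot":[0,0,0],"hand":0.85},{"linear":[-0.52,-0.11,0],"rot":[0,0,0],"hand":0.85},{"linear":[-0.52,-0.11,0],"rot":[0,0,0],"hand":0.85},{"linear":[-0.5,-0.1,0],"rot":[0,0,0],"hand":0.85},{"linear":[0,0,-0.6],"rot":[0,0,0],"hand":0.85},{"linear":[0,0,-0.6],"rot":[0,0,0],"hand":0.85},{"linear":[0,0,0],"rot":[0,0,0],"hand":0.85}]'; python3 - <<'E'
from h import *
plan(0.4299,0.2347,0.039,102.2)
E
```

```text
clock: 32.55
tool_pos: [0.4248, 0.2308, 0.0993]
orientation: [-150.0, 89.1, -137.9]
force: [0.2, 0.2, 0.4]
opening: 0.0745
at [0.4248 0.2308 0.0993] jaw 102.1 j [  52.   10.  -32.   -0.  -48. -130.] open 0.0745 t 32.55 F [0.2 0.2 0.4]
UNITS shift [ 0.09  0.07 -1.  ] yawturn deg 0.1 units 0.02 level rot [ 0.115 -0.127  0.   ]
```

```bash
python3 -m crank '[{"linear":[0.07,0.07,0],"rot":[0.11,-0.12,0],"hand":0.85},{"linear":[-0.01,0,-0.4],"rot":[0,0,0],"hand":0.85},{"linear":[-0.01,0,0],"rot":[0,0,0],"hand":0.85}]'; python3 - <<'E'
from h import *
plan(0.4299,0.2347,0.039,102.2)
E
```

```text
clock: 32.92
tool_pos: [0.4303, 0.237, 0.0777]
orientation: [24.6, 89.8, 36.7]
force: [-0.8, -0.2, -0.7]
opening: 0.0747
at [0.4303 0.237  0.0777] jaw 102.1 j [  52.   12.  -34.    0.  -44. -130.] open 0.0747 t 32.92 F [-0.8 -0.2 -0.7]
UNITS shift [-0.01 -0.04 -0.64] yawturn deg 0.1 units 0.02 level rot [-0.028  0.038  0.   ]
```

```bash
python3 -m crank '[{"linear":[-0.02,-0.04,-0.35],"rot":[-0.03,0.04,0],"hand":0.85},{"linear":[-0.02,0,-0.35],"rot":[0,0,0],"hand":0.85},{"linear":[0,0,0],"rot":[0,0,0],"hand":0.85}]'; python3 - <<'E'
from h import *
plan(0.4299,0.2347,0.039,102.2); wsnap('w14.png')
E
```

```text
clock: 33.3
tool_pos: [0.4311, 0.2376, 0.0399]
orientation: [30.0, 89.6, 42.2]
force: [0.0, -0.2, 0.4]
opening: 0.0747
at [0.4311 0.2376 0.0399] jaw 102.2 j [  52.   15.  -36.    0.  -38. -130.] open 0.0747 t 33.3 F [ 0.  -0.2  0.4]
UNITS shift [-0.02 -0.05 -0.01] yawturn deg 0.0 units 0.0 level rot [-0.059  0.065  0.   ]
```

View pics/w14.png

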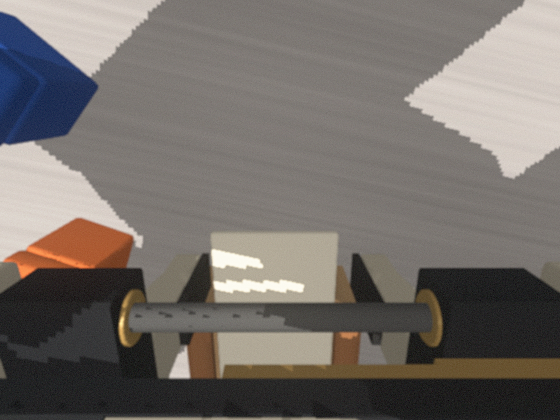

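The tile's end is between the fingers. Centring, levelling and closing.

```bash
python3 -m crank '[{"linear":[-0.02,-0.05,0],"rot":[-0.06,0.065,0],"hand":0.85},{"linear":[0,0,0],"rot":[0,0,0],"hand":0.85},{"linear":[0,0,0],"rot":[0,0,0],"hand":0},{"linear":[0,0,0],"rot":[0,0,0],"hand":0},{"linear":[0,0,0],"rot":[0,0,0],"hand":0},{"linear":[0,0,0],"rot":[0,0,0],"hand":0}]'; python3 - <<'E'
from h import *
plan(0.4299,0.2347,0.039,102.2); s=wsnap('w15.png'); W=world(s);T=s['_Tw'];Q=(W-T[:3,3])@T[:3,:3]
for r in range(215,300,6): print(r,np.round(np.nanmedian(Q[r,250:300],0),4))
E
```

```text
clock: 34.1
tool_pos: [0.4319, 0.2362, 0.0441]
orientation: [31.0, 89.7, 43.3]
force: [0.4, -0.1, 0.5]
opening: 0.0592
at [0.4319 0.2362 0.0441] jaw 102.2 j [  52.   15.  -35.    0.  -39. -129.] open 0.0592 t 34.1 F [ 0.4 -0.1  0.5]
UNITS shift [-0.03 -0.03 -0.09] yawturn deg -0.0 units -0.01 level rot [-0.046  0.048  0.   ]
215 [ 0.0455 -0.0015 -0.0163]
221 [ 0.0456 -0.0022 -0.0122]
227 [-0.0067 -0.001  -0.0281]
233 [-0.0096 -0.001  -0.0261]
239 [-0.0095 -0.001  -0.023 ]
245 [-0.0098 -0.001  -0.02  ]
251 [-0.0096 -0.0008 -0.0168]
257 [-0.0097 -0.0013 -0.0136]
263 [-0.0097 -0.0011 -0.0103]
269 [-0.0096 -0.0011 -0.007 ]
275 [-0.0094 -0.0011 -0.0036]
281 [-0.0095 -0.0011 -0.0002]
287 [-0.0095 -0.0009  0.0032]
293 [-0.0094 -0.0009  0.0067]
299 [-0.0095 -0.0012  0.0101]
```

```bash
python3 -m crank '[{"linear":[0,0,0.3],"rot":[0,0,0],"hand":0},{"linear":[0,0,0.5],"rot":[0,0,0],"hand":0},{"linear":[0,0,0.8],"rot":[0,0,0],"hand":0},{"linear":[0,0,0.6],"rot":[0,0,0],"hand":0},{"linear":[0,0,0],"rot":[0,0,0],"hand":0}]'; python3 - <<'E'
from h import *
plan(0.4299,0.2347,0.15,102.2); s=wsnap('w16.png'); W=world(s);T=s['_Tw'];Q=(W-T[:3,3])@T[:3,:3]
for r in range(221,306,12): print(r,np.round(np.nanmedian(Q[r,250:300],0),4))
save('side','side3.png')
E
```

```text
clock: 34.78
tool_pos: [0.4302, 0.2353, 0.1785]
orientation: [43.6, 89.9, 55.8]
force: [0.6, 0.6, -1.9]
opening: 0.0596
at [0.4302 0.2353 0.1785] jaw 102.2 j [  52.    5.  -26.   -0.  -59. -129.] open 0.0596 t 34.77 F [ 0.6  0.6 -1.9]
UNITS shift [-0.01 -0.01 -0.47] yawturn deg -0.0 units -0.0 level rot [-0.016  0.011  0.   ]
221 [ 0.1314 -0.0033  0.019 ]
233 [-0.0098 -0.001  -0.0262]
245 [-0.0097 -0.001  -0.0199]
257 [-0.0097 -0.001  -0.0136]
269 [-0.0096 -0.0011 -0.007 ]
281 [-0.0095 -0.0011 -0.0002]
293 [-0.0094 -0.0014  0.0067]
305 [-0.0782  0.0001 -0.0327]
```

View pics/side3.png

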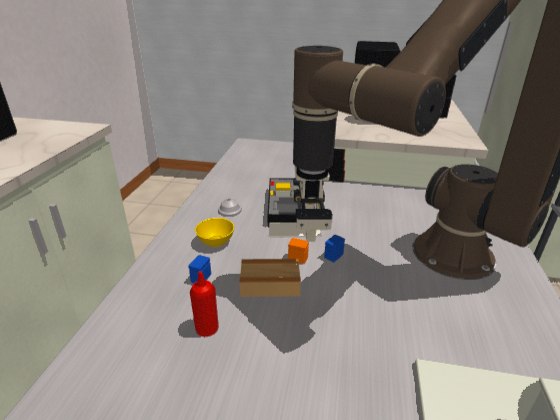

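The tile is held level. Carrying it to the recess.

```bash
python3 -m crank '[{"linear":[0.08,-0.6,0],"rot":[0,0,0],"hand":0},{"linear":[0.08,-0.6,0],"rot":[0,0,0],"hand":0},{"linear":[0.08,-0.6,0],"rot":[0,0,-0.05],"hand":0},{"linear":[0.08,-0.6,0],"rot":[0,0,-0.05],"hand":0},{"linear":[0.08,-0.6,0],"rot":[0,0,-0.05],"hand":0},{"linear":[0.08,-0.6,0],"rot":[0,0,-0.05],"hand":0},{"linear":[0.08,-0.6,0],"rot":[0,0,-0.05],"hand":0},{"linear":[0.08,-0.6,0],"rot":[0,0,0],"hand":0},{"linear":[0.08,-0.6,0],"rot":[0,0,0],"hand":0},{"linear":[0.08,-0.4,0],"rot":[0,0,0],"hand":0},{"linear":[0,0,0],"rot":[0,0,0],"hand":0},{"linear":[0,0,0],"rot":[0,0,0],"hand":0}]'; python3 - <<'E'
from h import *
plan(0.4819,-0.121,0.1,100.9); s=wsnap('w17.png')
blobs(s,0.05,0.3,300); blobs(s,0.03,0.039,300)
E
```

```text
clock: 36.38
tool_pos: [0.4665, -0.127, 0.157]
orientation: [-173.3, 88.0, -162.4]
force: [-1.1, -0.2, -0.3]
opening: 0.0595
at [ 0.4665 -0.127   0.157 ] jaw 100.9 j [  8.   7. -27.   0. -58. -88.] open 0.0595 t 36.38 F [-1.1 -0.2 -0.3]
UNITS shift [ 0.26  0.1  -0.95] yawturn deg 0.0 units 0.0 level rot [ 0.123 -0.386  0.   ]
[551. 138.] 589 z 0.0576 [368.1  68.7  35.8  16.8  25.5] tilt [ 0.063 -0.151] rgb [24. 40. 76.]
[237. 263.] 31374 z 0.1673 [467.1 -99.1 424.7  96.3 -83.7] tilt [-2.125 -0.11 ] rgb [72. 95. 78.]
[540. 136.] 492 z 0.0346 [369.1  76.6  62.   29.6  24.4] tilt [ 0.018 -0.018] rgb [22. 37. 71.]
[284. 213.] 1761 z 0.0346 [ 468.9 -122.1   56.1   27.9  -79.2] tilt [-0.001  0.001] rgb [103. 101.  96.]
[531. 254.] 424 z 0.0346 [465.8 108.3  53.4   6.3 -12.6] tilt [-0.086 -0.53 ] rgb [103.  54.  30.]
```

View pics/w17.png

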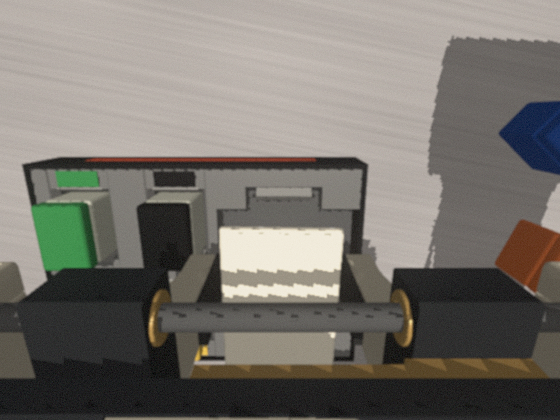

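```bash
python3 -m crank '[{"linear":[0.25,0.1,0],"rot":[0.12,-0.38,0],"hand":0},{"linear":[0,0,-0.4],"rot":[0,0,0],"hand":0},{"linear":[0,0,-0.3],"rot":[0,0,0],"hand":0},{"linear":[0,0,0],"rot":[0,0,0],"hand":0}]'; python3 - <<'E'
from h import *
plan(0.4819,-0.121,0.065,100.9); s=wsnap('w18.png');W=world(s);T=s['_Tw'];Q=(W-T[:3,3])@T[:3,:3]
for r in range(221,306,12): print(r,np.round(np.nanmedian(Q[r,250:300],0),4))
E
```

```text
clock: 36.92
tool_pos: [0.4851, -0.1171, 0.1147]
orientation: [3.4, 89.5, 14.6]
force: [0.6, 0.4, -0.3]
opening: 0.059
at [ 0.4851 -0.1171  0.1147] jaw 101.1 j [  9.  10. -30.  -0. -49. -88.] open 0.059 t 36.92 F [ 0.6  0.4 -0.3]
UNITS shift [-0.05 -0.07 -0.83] yawturn deg -0.2 units -0.05 level rot [-0.023  0.09   0.   ]
221 [ 0.08   -0.0025  0.0003]
233 [-0.0098 -0.0012 -0.0262]
245 [-0.0097 -0.001  -0.02  ]
257 [-0.0097 -0.001  -0.0136]
269 [-0.0096 -0.0011 -0.007 ]
281 [-0.0097 -0.0014 -0.0004]
293 [-0.0095 -0.0012  0.0066]
305 [-0.0783  0.0001 -0.0327]
```

View pics/w18.png

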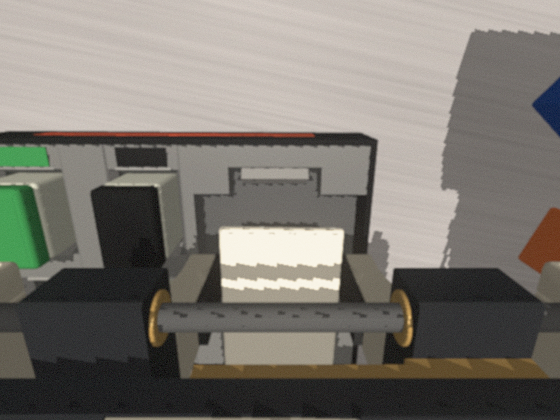

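```bash
python3 -m crank '[{"linear":[-0.05,-0.07,-0.35],"rot":[-0.02,0.09,-0.04],"hand":0},{"linear":[-0.01,0,-0.35],"rot":[0,0,0],"hand":0},{"linear":[0,0,0],"rot":[0,0,0],"hand":0}]'; python3 - <<'E'
from h import *
plan(0.4819,-0.121,0.06,100.9); s=wsnap('w19.png')
E
```

```text
clock: 37.35
tool_pos: [0.4853, -0.1201, 0.076]
orientation: [-6.0, 89.5, 5.1]
force: [0.1, 0.8, -0.3]
opening: 0.0591
at [ 0.4853 -0.1201  0.076 ] jaw 101.1 j [  9.  13. -33.   0. -44. -88.] open 0.0591 t 37.35 F [ 0.1  0.8 -0.3]
UNITS shift [-0.06 -0.02 -0.27] yawturn deg -0.2 units -0.04 level rot [-0.008  0.094  0.   ]
```

View pics/w19.png

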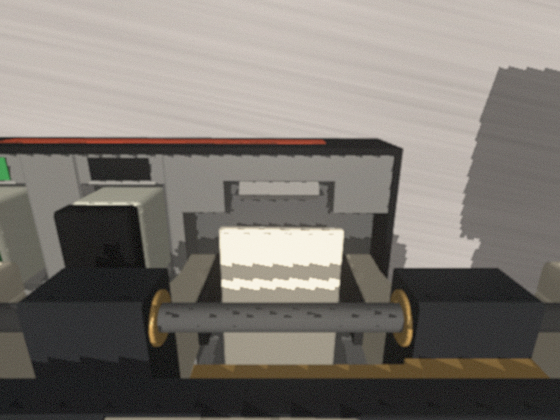

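The recess blocks span u=226–333 (centre 279.5) and the tile's centre is at u=281, so y is aligned. Correcting x and levelling, then lowering.

```bash
python3 -m crank '[{"linear":[-0.06,-0.02,-0.1],"rot":[0,0.09,-0.03],"hand":0},{"linear":[-0.01,0,-0.1],"rot":[0,0,0],"hand":0},{"linear":[0,0,0],"rot":[0,0,0],"hand":0}]'; python3 - <<'E'
from h import *
plan(0.4819,-0.121,0.05,100.9)
E
```

```text
clock: 37.78
tool_pos: [0.4835, -0.121, 0.0666]
orientation: [-1.6, 89.7, 9.4]
force: [-0.3, -0.4, -0.9]
opening: 0.0591
at [ 0.4835 -0.121   0.0666] jaw 101.0 j [  9.  14. -33.  -0. -43. -88.] open 0.0591 t 37.77 F [-0.3 -0.4 -0.9]
UNITS shift [-0.03  0.   -0.28] yawturn deg -0.1 units -0.02 level rot [-0.011  0.067  0.   ]
```

```bash
python3 -m crank '[{"linear":[-0.03,0,-0.12],"rot":[0,0.07,-0.02],"hand":0},{"linear":[-0.01,0,-0.12],"rot":[0,0,0],"hand":0},{"linear":[0,0,0],"rot":[0,0,0],"hand":0}]'; python3 - <<'E'
from h import *
plan(0.4819,-0.121,0.042,100.9)
E
```

```text
clock: 38.15
tool_pos: [0.481, -0.1211, 0.0514]
orientation: [109.8, 89.9, 120.7]
force: [-0.5, -0.3, -0.7]
opening: 0.0593
at [ 0.481  -0.1211  0.0514] jaw 100.9 j [  9.  15. -34.  -0. -41. -88.] open 0.0593 t 38.15 F [-0.5 -0.3 -0.7]
UNITS shift [ 0.02  0.   -0.16] yawturn deg 0.0 units 0.01 level rot [-0.011 -0.006  0.   ]
```

```bash
python3 -m crank '[{"linear":[0.02,0,-0.1],"rot":[0,0,0],"hand":0},{"linear":[0,0,-0.1],"rot":[0,0,0],"hand":0}]';python3 -m crank '[{"linear":[0,0,-0.06],"rot":[0,0,0],"hand":0}]'; python3 - <<'E'
from h import *
plan(0.4819,-0.121,0.03,100.9)
E
```

```text
clock: 38.4
tool_pos: [0.4827, -0.1211, 0.039]
orientation: [58.4, 89.9, 69.3]
force: [-1.3, -0.5, -0.5]
opening: 0.0593
clock: 38.52
tool_pos: [0.4829, -0.1211, 0.0352]
orientation: [48.0, 89.9, 58.9]
force: [-1.2, -0.7, 1.7]
opening: 0.0592
at [ 0.4829 -0.1211  0.0352] jaw 100.9 j [  9.  16. -35.  -0. -39. -88.] open 0.0592 t 38.52 F [-1.2 -0.7  1.7]
UNITS shift [-0.02  0.   -0.09] yawturn deg 0.0 units 0.0 level rot [-0.009  0.006  0.   ]
```

```bash
python3 -m crank '[{"linear":[0,0,-0.07],"rot":[0,0,0],"hand":0}]';python3 -m crank '[{"linear":[0,0,-0.06],"rot":[0,0,0],"hand":0}]'; python3 - <<'E'
from h import *
plan(0.4819,-0.121,0.03,100.9)
s=wsnap('w20.png');W=world(s);T=s['_Tw'];Q=(W-T[:3,3])@T[:3,:3]
for r in range(221,306,12): print(r,np.round(np.nanmedian(Q[r,250:300],0),4))
E
```

```text
clock: 38.65
tool_pos: [0.4832, -0.1212, 0.0311]
orientation: [21.3, 89.9, 32.2]
force: [-8.8, 3.6, 33.7]
opening: 0.0595
clock: 38.78
tool_pos: [0.4837, -0.1212, 0.0289]
orientation: [-3.1, 89.9, 7.8]
force: [-12.2, 7.1, 42.8]
opening: 0.0595
at [ 0.4837 -0.1212  0.0289] jaw 101.0 j [  9.  17. -35.   0. -38. -88.] open 0.0595 t 38.77 F [-12.2   7.1  42.8]
UNITS shift [-0.03  0.    0.02] yawturn deg -0.1 units -0.01 level rot [-0.003  0.02   0.   ]
221 [-0.0183 -0.0008 -0.0354]
233 [-0.0107 -0.001  -0.0266]
245 [-0.0106 -0.001  -0.0204]
257 [-0.0108 -0.001  -0.0141]
269 [-0.0106 -0.0011 -0.0075]
281 [-0.0109 -0.0011 -0.0011]
293 [-0.0109 -0.0009  0.0058]
305 [-0.0782  0.0001 -0.0327]
```

The near end is down. Releasing gently, rising and looking.

```bash
python3 -m crank '[{"linear":[0,0,0.03],"rot":[0,0,0],"hand":0.72},{"linear":[0,0,0],"rot":[0,0,0],"hand":0.72},{"linear":[0,0,0],"rot":[0,0,0],"hand":0.72},{"linear":[0,0,0.3],"rot":[0,0,0],"hand":0.72},{"linear":[0,0,0.6],"rot":[0,0,0],"hand":0.72},{"linear":[0.5,0.1,0.8],"rot":[0,0,0],"hand":0},{"linear":[0.8,0.1,0.8],"rot":[0,0,0],"hand":0},{"linear":[0.3,0.1,0.5],"rot":[0,0,0],"hand":0},{"linear":[0,0,0],"rot":[0,0,0],"hand":0},{"linear":[0,0,0],"rot":[0,0,0],"hand":0},{"linear":[0,0,0],"rot":[0,0,0],"hand":0}]'; python3 - <<'E'
from h import *
plan(0.519,-0.114,0.05,100.9)
s=wsnap('w21.png'); blobs(s,0.036,0.045,800);blobs(s,0.072,0.09)
E
```

```text
clock: 40.2
tool_pos: [0.5755, -0.1033, 0.2094]
orientation: [164.7, 89.7, 175.6]
force: [-0.6, -0.8, -0.5]
opening: 0.0084
at [ 0.5755 -0.1033  0.2094] jaw 100.9 j [  9.  13. -12.  -0. -65. -88.] open 0.0084 t 40.2 F [-0.6 -0.8 -0.5]
UNITS shift [-0.94 -0.18 -2.66] yawturn deg 0.0 units 0.0 level rot [-0.005 -0.061  0.   ]
[280. 127.] 8977 z 0.0398 [ 518.3 -112.6  136.    60.1   10.2] tilt [-0.001 -0.   ] rgb [250. 251. 245.]
[72. 83.] 3555 z 0.0803 [ 509.2 -286.7   53.6   38.6   10.8] tilt [ 0.007 -0.051] rgb [ 75. 162.  89.]
[168.  83.] 3394 z 0.0805 [ 494.5 -210.2   53.3   38.6   10.8] tilt [ 0.003 -0.029] rgb [48. 47. 45.]
[179. 183.] 2617 z 0.0805 [ 576.1 -193.1   52.9   38.6   10.8] tilt [ 0.019 -0.023] rgb [244. 216.  98.]
```

View pics/w21.png

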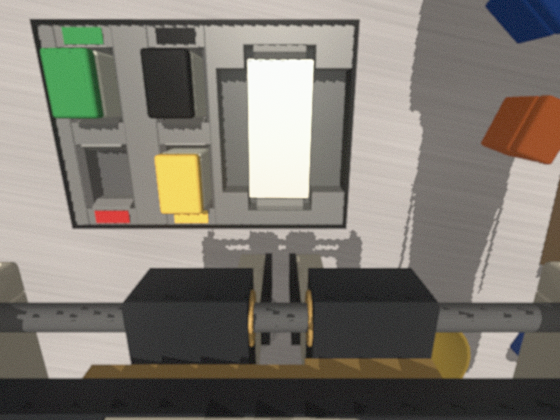

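The tile lies flat at (280,127) px, with its centre 0.1 mm from the bed estimate and its top at 0.0411 corrected (0.041 when home). I'll do one confirming press at its centre.

```bash
python3 -m crank '[{"linear":[-0.46,-0.09,-0.7],"rot":[0,-0.06,0],"hand":0},{"linear":[-0.46,-0.09,-0.7],"rot":[0,0,0],"hand":0},{"linear":[0,0,-0.7],"rot":[0,0,0],"hand":0},{"linear":[0,0,0],"rot":[0,0,0],"hand":0}]'; python3 - <<'E'
from h import *
plan(0.519,-0.114,0.044,100.9)
E
```

```text
clock: 40.75
tool_pos: [0.5156, -0.1151, 0.0791]
orientation: [169.0, 89.8, 179.8]
force: [-0.5, 0.3, 1.5]
opening: 0.0001
at [ 0.5156 -0.1151  0.0791] jaw 100.8 j [  9.  15. -29.  -0. -46. -88.] open 0.0001 t 40.75 F [-0.5  0.3  1.5]
UNITS shift [ 0.06  0.02 -0.58] yawturn deg 0.1 units 0.01 level rot [-0.    -0.031  0.   ]
```

```bash
python3 -m crank '[{"linear":[0.04,0.01,-0.3],"rot":[0,0,0],"hand":0},{"linear":[0,0,-0.25],"rot":[0,0,0],"hand":0}]'; python3 -m crank '[{"linear":[0,0,-0.06],"rot":[0,0,0],"hand":0}]'; python3 -m crank '[{"linear":[0,0,-0.04],"rot":[0,0,0],"hand":0}]'
```

```text
clock: 41.0
tool_pos: [0.5204, -0.1146, 0.0486]
orientation: [-24.5, 89.9, -13.6]
force: [0.2, 0.8, 0.2]
opening: 0.0006
clock: 41.12
tool_pos: [0.5206, -0.1146, 0.0451]
orientation: [-31.4, 89.9, -20.5]
force: [0.2, -0.4, 0.4]
opening: 0.0002
clock: 41.25
tool_pos: [0.5212, -0.1146, 0.0433]
orientation: [-26.4, 89.9, -15.5]
force: [0.3, 0.2, -0.7]
opening: 0.0007
```

```bash
python3 -m crank '[{"linear":[0,0,-0.06],"rot":[0,0,0],"hand":0}]'; python3 -m crank '[{"linear":[0,0,0.6],"rot":[0,0,0],"hand":0},{"linear":[0,0,0.9],"rot":[0,0,0],"hand":0},{"linear":[0.7,0.2,0.9],"rot":[0,0,0],"hand":0},{"linear":[0.6,0,0.3],"rot":[0,0,0],"hand":0},{"linear":[0,0,0],"rot":[0,0,0],"hand":0},{"linear":[0,0,0],"rot":[0,0,0],"hand":0},{"linear":[0,0,0],"rot":[0,0,0],"hand":0}]'; python3 - <<'E'
from h import *
plan(0.519,-0.114,0.05,100.9)
s=wsnap('w22.png'); blobs(s,0.036,0.045,800);blobs(s,0.072,0.09); t=save('top','top5.png')
hsv=cv2.cvtColor(t['image'],cv2.COLOR_RGB2HSV);print(monitor.get_obs()['qvel'].round(2))
E
```

```text
clock: 41.38
tool_pos: [0.5217, -0.1146, 0.0411]
orientation: [-27.5, 89.8, -16.6]
force: [-14.3, 7.8, 41.1]
opening: 0.0006
clock: 42.25
tool_pos: [0.5952, -0.1038, 0.2054]
orientation: [-18.6, 89.7, -7.7]
force: [-0.2, -0.6, -0.8]
opening: 0.0004
at [ 0.5952 -0.1038  0.2054] jaw 101.0 j [  9.  15. -11.   0. -64. -88.] open 0.0004 t 42.25 F [-0.2 -0.6 -0.8]
UNITS shift [-1.27 -0.17 -2.59] yawturn deg -0.1 units -0.01 level rot [0.008 0.06  0.   ]
[285. 103.] 9842 z 0.0397 [ 518.3 -112.8  135.6   60.2   10.2] tilt [0.    0.001] rgb [248. 249. 243.]
[69. 54.] 3989 z 0.0803 [ 509.1 -286.9   54.2   38.9   11.2] tilt [ 0.    -0.047] rgb [ 71. 156.  85.]
[169.  54.] 3791 z 0.0805 [ 494.8 -210.1   53.3   38.7   11.3] tilt [-0.001 -0.031] rgb [48. 46. 44.]
[181. 161.] 2858 z 0.0805 [ 576.9 -193.    54.5   38.4   10.9] tilt [ 0.014 -0.028] rgb [239. 208.  94.]
[ 0.04  0.11  0.45  0.15 -0.09 -0.02]
```

View pics/w22.png

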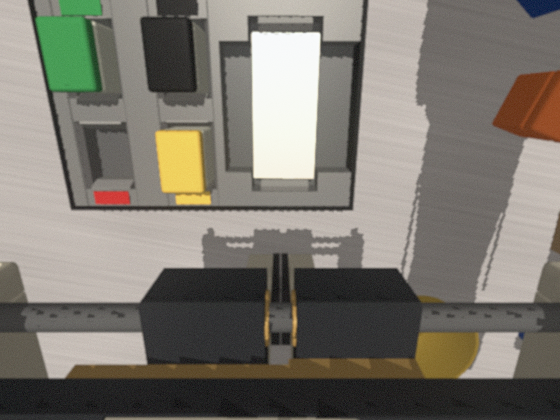

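View pics/top5.png

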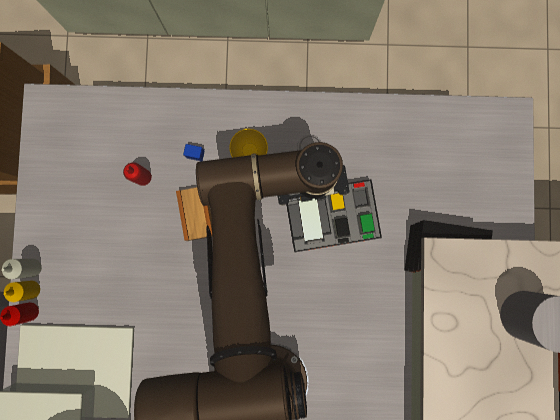

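```bash
python3 - <<'E'
from h import *
s=dict(np.load('pics/w22.npz')); blobs(s,0.0785,0.0825)
ticket.close_job()
E
```

```text
[66. 53.] 3483 z 0.0804 [ 509.4 -287.    52.5   37.9   10.6] tilt [-0.002  0.   ] rgb [ 72. 156.  86.]
[168.  54.] 3487 z 0.0805 [ 494.8 -210.1   53.2   37.2   10.9] tilt [-0.003 -0.   ] rgb [48. 47. 44.]
[180. 162.] 2584 z 0.0806 [ 576.3 -192.9   52.5   37.    10.8] tilt [-0.001 -0.001] rgb [240. 209.  95.]
the job is handed in; nothing more can be done
```

I packed the black, yellow and green jars and the tile, then handed the job in at about 42 s on the robot clock. The red jar never appeared in the top, side or wrist views, so I treated it as absent and left its pocket empty.

- **Jars:** Each was set into the pocket of its colour and pressed again on the lid with shut fingers. Under that press the lid tops read 0.082 m, the home height. In the last wrist view the lids were level (0.003 or less) and turned 10.6–10.9° against the case's 10.8°. Their centres were within about 1.5 mm of the pocket estimates.
- **Tile:** I pushed it out until about 45 mm overhung the stand, a little more than the 4 cm asked, and it lay flat there. I then gripped it by that end and pressed it into the recess. A last press at its centre read 0.041 m, which is home. The final view showed its centre 0.3 mm from the recess estimate, with no tilt. That view measured its long side 6 mm too long and its turn at 10.2°, probably because foam was caught in the outline.

**What disagreed or went wrong:**
- The top camera differed from the wrist camera by about 3.5 mm, so I used the wrist camera.
- The wrist camera itself reads about 1.4 mm low and 1.7 mm sideways. I corrected for both.
- The black jar looked about 1.6 mm high after its first release; the second press fixed that.
- My first push on the tile went over its top edge, so I lowered the fingers and pushed again.
- I did not measure the bell, bowl, squeeze bottle or cartons again at the end. The robot made no contact with them that I noticed.

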